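Shut the terminal box and turn its slotted latch home

ROBOT

A 6-joint arm with a two-finger parallel gripper is mounted at the origin on a cart in front of the work surface, level with it; the furniture and walls round the work are solid. World frame = base frame: x ahead of the robot, y to its left, z up, the work surface at z = 0. Lengths are in m, angles in rad, forces in N, time in s.
With the tool pointing down it reaches from about 0.35 to 0.85 m from the base axis. Payload 8.1 kg.
Tool frame: the origin (TCP) lies at the very end of the fingers, on their centre line; the grasp point (between the pads) lies 19 mm behind it (grip_depth is the distance from the TCP to the grasp point, in m); x points along the fingers, y is the direction in which the jaws open and shut, and the axes are right-handed (so a half turn about x gives the same grasp; the last joint's range is limited). The gripper opens to 85 mm and grips with 20 to 120 N. Pads are 22 mm wide; open, the fingers measure 114 mm over their backs; the gripper's body (76 mm by 85 mm) begins 54 mm behind the grasp point. The pads swing forward as they close: fully open they stand 13 mm farther back than shut.
Start: joints at [-1.214, 0.13, 1.488, -0, 1.523, -0.085], TCP at [0.257, -0.542, 0.231] pointing down, gripper open.
Joint ranges: [-2.96, 2.96], [-0.89, 2.26], [0.02, 2.5], [-1.34, 4.48], [0, 2.73], [-2.66, 2.66]. Speed limits (rad/s): [2.39, 2.39, 2.79, 3.14, 3.14, 3.14].

INTERFACE

Orientations are given as a unit quaternion [x, y, z, w].
In Python, from bench import * gives the robot as it stands.
- The arm moves only by the shell command python3 -m crank 'ROWS' [FORCE]. ROWS is JSON, a list of rows, each a list of 7 numbers: the shift along the tool's x, y, z in units of 0.15 m (1.0 is 0.15 m), then the turn, a rotation vector about the tool's x, y, z in units of pi/2 rad (1.0 is pi/2 rad), then the gripper's target within -1 to 1 (fully open at 1, half-way at 0, shut at -1). A call has 1 to 5 rows; each row is the pose to reach, as a shift and turn from the pose measured when the call began, along the tool's axes at that moment; what a row does not reach only later rows make up. A row lasts 1/10 s, in which the tool goes at most 50 mm and 8.59 degrees, less where a joint would pass 70% of its speed; a pose out of reach is approached as far as the arm can. A call with a number of a shift or a turn outside -1 to 1 is refused whole. A call with a gripper value outside its range is refused whole. The fingers move at their own pace and stop on an object; FORCE is the grip in N (left out, the last holds). Time passes only in rows, so rows that repeat a pose let the fingers close. It gives the time, the measured TCP pose, the force and the opening at its end, in the units of the state.
- get_obs(): the state, without advancing time (a new reading comes with each control period).
- grab_frame(name): name is "scene" or "top"; returns a dict with "img" (480x640x3 uint8, red, green, blue), "fx", "fy", "cx", "cy" (pixels), "R" (3x3) and "t" (3): a world point X has camera coordinates R X + t. Camera axes: x right, y down, z forward; pixel columns grow to the right and rows downward; lengths in m; the calibration is good to about 2 mm. A picture is of the moment at which its call begins. There is no depth.
- finish_job(): hands the job in, once; it reports no verdict.
Trained networks look in the newest picture that a camera, given by its name, has taken for a name from the list of things; names that differ only in an ending like _2 or _b are one class to them, and where a whole thing is asked for, a point or a joint stands for the part that bears it (a point fixed in the world has none). Each returns a list of dicts, best first, with "score" (0 to 1); they miss things now and then, are a little off and sometimes report something else, mostly with a low value. They report only what shows in the picture. A call takes as long as a camera call. They do not tell look-alikes from the thing itself.
- cut_out(camera, label): "pixels" (480x640 bool, what is visible of it).
- landmark_of(camera, label): "position" ([x, y, z] in m, in the coordinates of the camera as it stood for that picture, good to about 4 mm: a listed point, or the origin of a listed thing).
The state is a dict: "time_s": time; "q": joint angles; "joint_velocities": joint speeds; "effort": joint torques, N m; "ee_pos": TCP position; "tcp_rot": TCP orientation; "contact_force": force on the tool from outside, world axes, zero at the start; "torque": the same for the moment, N m; "gripper_width": finger opening in m.
Only numpy, scipy, OpenCV 4.12 (cv2) and the standard library are available. Lean on these libraries where they do the work, as an engineer would, in place of code of your own. Each camera call takes 0.05 s, during which the arm holds its last target.

TASK

The wiring in the grey terminal box is finished: swing its cover shut, then take the stubby screwdriver out of the wooden tool block and, with its blade in the slot of the cover's latch, press the cover down on its springy seal and turn the latch clockwise until the cover is drawn fully down onto the box and the latch comes up tight. These latches come tight at different angles, up to about a quarter turn, so go by feel: stop when it is tight, do not force it, and turn it only with the screwdriver. Then stand the screwdriver back upright in its hole in the block, let go of it, and leave the tin of screws and the wood offcut where they are.

Things in the scene. Friction and masses are not known exactly. Their poses are not given: they have to be found in the camera images.
- terminal_box: Grey terminal box, 150 (x) x 200 (y) x 60 mm high, on a plywood base board 215 x 260 x 12 mm; fixed. Origin: centre of the board's underside, on the bench; z up, its front (latch side) faces -x, the hinge side is +x. Its rim is 72 mm above the origin. The cover's hinge axis runs along y at x = +78 mm, z = 72 mm.
- cover (a joint): Hinge angle of the grey cover plate (156 mm from hinge to front edge, 206 mm wide, 6 mm thick), rad: 0 = fully down on the rim (top face then 78 mm above the bench), growing as the front edge lifts; 0.5 to 0.9 at the start. The hinge is stiff (0.3 N m), so the cover stays where it is left; push it down from above on its outer face, 70 to 85 mm from the hinge.
- cover_edge (a point): Middle of the cover's front edge, on its top face, 154 mm from the hinge. A springy rubber seal below this edge carries the shut but unlatched cover at about 0.03 to 0.04 rad (edge about 5 mm high). Pressing the cover down at the latch takes about 8 N to half of that and 12 to 14 N to 0.
- latch_slot (a point): Slotted latch in the cover, 128 mm from the hinge: steel rotor, 23.6 mm across, in a dark collar (34 mm outside, 27 mm inside) that stands 7 mm above the cover. Point: centre of the slot's mouth, on the turning axis, 5 mm above the cover's top, 2 mm below the collar's; x along the slot, z out of the cover. The slot crosses the whole rotor, 3.2 mm wide (lips bevelled 0.8 mm), 4 mm deep.
- latch (a joint): Turn of the latch, rad, clockwise seen from above: 0 = open (slot along the box's x), 0 to 0.2 at the start. It swings a tongue, inside, under a ramped keeper on the front wall. The tongue gets under it (from about 0.65 rad) only while the cover is pressed down through the blade with some 8 to 15 N; without that it stops dead there. The latch stays where it is left.
- latch_keeper (a point): The ramped keeper inside the box, below the latch (point on the latch axis). It draws the cover down 6 mm in 50 degrees. Its height differs from box to box (unreported): cover on the rim and latch tight at some angle from 0.85 to 1.6 rad. Turning, while pressing, takes 0.03 to 0.1 N m until then; then the torque climbs: 0.12 to 0.2 N m is tight, over 0.25 N m is forcing it.
- driver: Stubby flat-blade screwdriver, 120 mm long, about 90 g, standing blade-down in the block. Origin: centre of the blade's tip; z up along the tool, x along the blade's width. Blade 14 mm wide, 2.2 mm thick (1.4 mm at the tip edge); shank 9 mm round; brass ferrule 52 to 60 mm above the tip; dark wooden handle up to 120 mm, eight-sided, 29 mm along x and 25 mm across its two broad flats along y. 
- driver_grip (a point): Point on the screwdriver's axis in the middle of the handle's flats, 88 mm above the blade's tip; same axes as the screwdriver. A good place to grip, across the flats.
- tool_block: Light wooden tool block, 70 (x) x 120 (y) x 60 mm high, fixed. Origin: centre of its underside. In the middle of its top is a square hole, 19 x 19 mm and 55 mm deep, where the screwdriver stands with its ferrule resting on the top face, the blade's tip then 8 mm above the bench; beside it, 42 mm either way along y, are two smaller holes.
- block_hole (a point): Centre of the mouth of the tool block's square hole, at the top face, 60 mm above the bench; axes as the block.
- screw_tin: Open round tin of wood screws, 73 mm across, 54 mm high, standing on the bench; a bystander. Origin: centre of the underside.
- offcut: Beech offcut, 60 x 85 x 24 mm, lying on the bench; a bystander. Origin: centre of the underside.
Not all that is in view belongs to the job. Of the things shaped like the driver, the dark wooden one is meant.

How it is judged:
On the way, in this order (a step that is already met when the one before it is completed fails the run):
1. the cover is shut onto its seal (value of joint cover below 0.06 rad), for 0.2 s.
2. with the screwdriver's blade in the slot, the latch is turned until the cover is drawn down onto the rim (value of joint cover below 0.008 rad and value of joint latch above 0.7 rad and distance between driver and latch_slot below 0.008 m), for 0.1 s.
At the end, for the whole second after the job is handed in: The cover is held down on the rim (within 0.008 rad, 1.2 mm at its front edge) by the latch, which is turned more than 0.7 rad; the screwdriver stands upright (within 0.2 rad), let go and at rest, in the tool block's square hole, pushed in to within 6 mm of its ferrule resting on the top (value of joint cover below 0.008 rad and value of joint latch above 0.7 rad and horizontal distance between driver and block_hole below 0.012 m and z of driver in the frame of tool_block below 0.014 m and angle between driver's own z axis and vertical below 0.2 rad and linear speed of driver below 0.02 m/s); the robot touches nothing.
It fails at once if the latch is forced: the screwdriver and the latch press on each other with over 65 N (contact force between driver and latch above 65 N).
It fails at once if with the cover shut, the latch is turned with the fingers or the arm instead of the screwdriver (value of joint cover below 0.06 rad and contact force between any of the fingers, the arm and latch above 3 N).
It fails at once if a bystander is shifted by more than 20 mm (distance of any of screw_tin, offcut from where it was at the start of the episode above 0.02 m).
It also fails if it takes over 72 s, if anything falls off the work surface, if the arm or the gripper's body presses on something with over 40 N, if the wrist force passes 120 N, or if a joint passes its speed limit or range.

## Working session

There is one attempt and no reset: what is moved stays moved. The work goes in short steps, Python scripts to look and compute and a shell command to move; the robot and the scene stay as the last step left them, time stands still between calls to the robot, and variables do not carry over. Pictures are saved under pics/ and viewed, and the job is handed in when it is done.

```bash
ls; mkdir -p pics; python3 - <<'E'
from bench import *
import cv2
print(get_obs())
for c in ["scene","top"]:
    f=grab_frame(c); cv2.imwrite(f"pics/{c}0.png",f["img"][:,:,::-1])
    print(c,f["fx"],f["cx"],f["cy"],f["R"],f["t"])
    import numpy as np
    R=np.array(f["R"]);t=np.array(f["t"])
    for l in ["terminal_box","cover_edge","latch_slot","driver","driver_grip","tool_block","block_hole","screw_tin","offcut"]:
        for d in landmark_of(c,l)[:3]:
            print(c,l,round(d["score"],2),(R.T@(np.array(d["position"])-t)).round(4))
E
```

```text
pics
{'time_s': 0.0, 'q': array([-1.21440730e+00,  1.31169259e-01,  1.48925218e+00,  4.44024200e-07,
        1.52298780e+00, -8.53973048e-02]), 'joint_velocities': array([-0.00050982, -0.00012782, -0.00042103, -0.00066291,  0.00049408,
       -0.00042607]), 'effort': array([-4.50934904e-04, -5.69404256e+01, -5.00557888e+01, -1.96899814e-04,
        1.49940723e-02,  1.01981719e-06]), 'ee_pos': array([ 0.25636806, -0.54188171,  0.23025447]), 'tcp_rot': array([-0.68983872, -0.15556425,  0.69001192, -0.15429146]), 'contact_force': array([-0.08325101,  1.08248731,  0.66469312]), 'torque': array([ 0.01645777, -0.02169743,  0.01132451]), 'gripper_width': 0.08503675220221979}
scene 616.5120101268926 320.85330906604116 237.32009606637465 [[ 0.88299283 -0.46914559 -0.01503596]
 [-0.23717915 -0.41830091 -0.87679553]
 [ 0.4050552   0.77777038 -0.48062825]] [-0.6102914   0.14061442  1.61505207]
scene terminal_box 0.94 [5.599e-01 6.400e-03 2.000e-04]
scene cover_edge 0.82 [0.538  0.0038 0.1908]
scene latch_slot 0.55 [0.5622 0.0053 0.1772]
scene driver 0.76 [ 0.8578 -0.1046  0.0128]
scene driver 0.
[... 791 characters left out ...]
71 -0.004   0.0537]
top cover_edge 0.85 [ 5.382e-01 -1.000e-04  1.932e-01]
top latch_slot 0.66 [0.5605 0.0072 0.1737]
top driver 0.88 [ 0.3513 -0.4949  0.0157]
top driver 0.61 [ 0.8588 -0.099   0.0117]
top driver 0.58 [ 0.4008 -0.4034  0.0134]
top driver_grip 0.78 [ 0.7964 -0.1608  0.008 ]
top driver_grip 0.72 [ 0.4378 -0.4991  0.0132]
top driver_grip 0.65 [ 0.3781 -0.3228  0.0105]
top tool_block 0.74 [ 0.5352 -0.3459  0.0026]
top tool_block 0.72 [5.644e-01 5.200e-03 1.000e-04]
top tool_block 0.7 [ 0.5108 -0.0027  0.0531]
top block_hole 0.82 [ 0.5327 -0.3463  0.0549]
top screw_tin 0.63 [ 0.7058 -0.2733  0.0016]
top offcut 0.7 [ 0.3376 -0.1439  0.003 ]
top offcut 0.2 [ 0.5618  0.0056 -0.0009]
```

View pics/scene0.png

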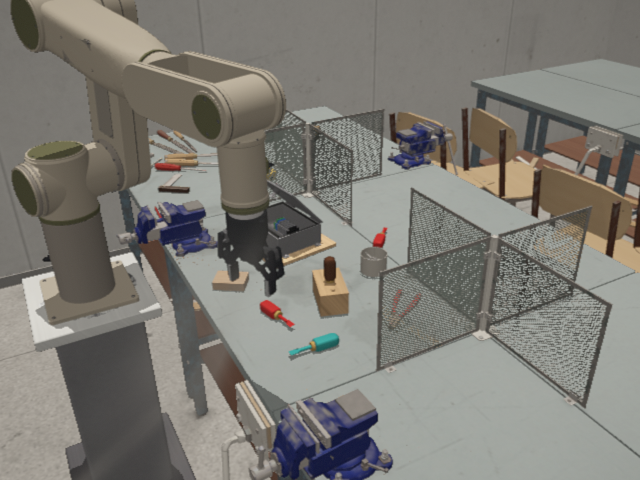

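View pics/top0.png

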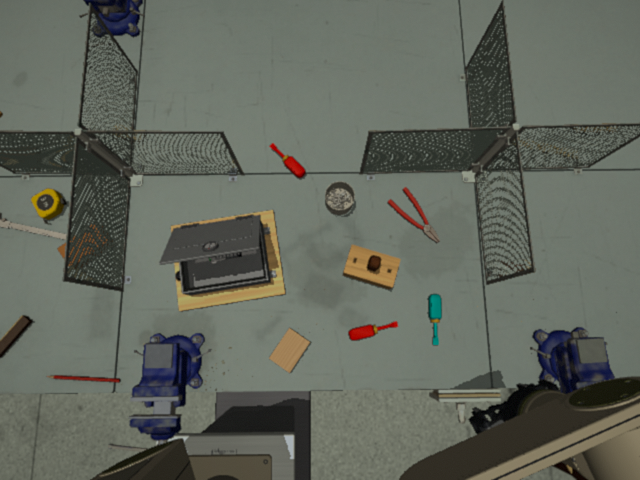

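The scene shows the box (280,230), the dark-handled driver in its block (330,280), the tin (373,262) and the offcut (230,281). From the top, the cover is half-open at (212,240), and the box and block are both yawed. I'll zoom in to measure the yaws.

```bash
python3 - <<'E'
import cv2
t=cv2.imread("pics/top0.png")
a=cv2.resize(t[190:330,150:300],None,fx=4,fy=4,interpolation=cv2.INTER_CUBIC)
b=cv2.resize(t[235:305,330:415],None,fx=8,fy=8,interpolation=cv2.INTER_CUBIC)
cv2.imwrite("pics/za.png",a);cv2.imwrite("pics/zb.png",b)
E
```

```text
(no output)
```

View pics/za.png

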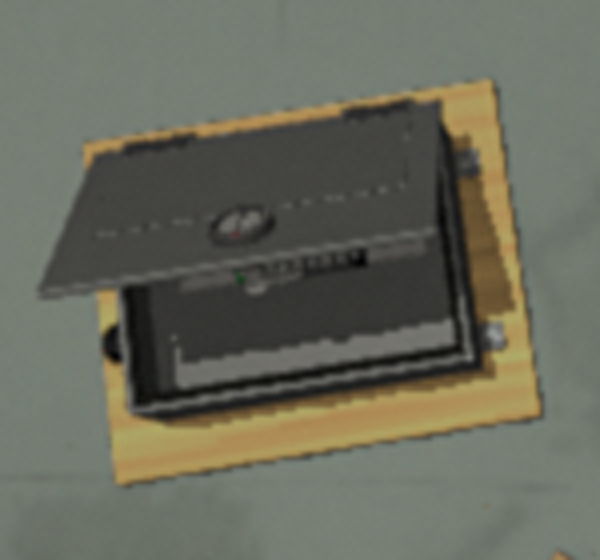

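View pics/zb.png

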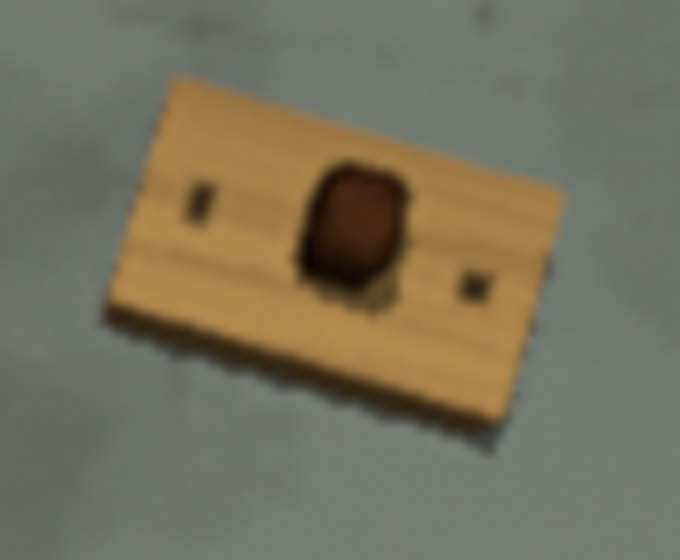

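Measured pixels: board corners in the 4x zoom at (83,143), (495,80), (542,412), (120,485). Block-top corners in the 8x zoom at (172,75), (566,190), (502,422), (105,308). Next I fit the poses.

```bash
cat > H.py <<'E'
from bench import *
import numpy as np, cv2
from scipy.spatial.transform import Rotation as Ro
from scipy.optimize import least_squares
def cam(c):
    f=grab_frame(c); return f
def ray(f,u,v,z):
    R=np.array(f["R"]);t=np.array(f["t"])
    C=-R.T@t; d=R.T@np.array([(u-f["cx"])/f["fx"],(v-f["cy"])/f["fy"],1])
    return C+d*(z-C[2])/d[2]
def proj(f,X):
    p=np.asarray(X)@np.array(f["R"]).T+np.array(f["t"])
    return np.c_[f["fx"]*p[:,0]/p[:,2]+f["cx"],f["fy"]*p[:,1]/p[:,2]+f["cy"]]
def rel(target_pos,target_R):
    o=get_obs(); R0=Ro.from_quat(o["tcp_rot"])
    s=R0.inv().apply(np.array(target_pos)-o["ee_pos"])/0.15
    r=(R0.inv()*target_R).as_rotvec()/(np.pi/2)
    return s.round(4),r.round(4)
def down(yaw):  # tool x down, tool y horizontal at angle yaw from world x
    x=np.array([0,0,-1.]);y=np.array([np.cos(yaw),np.sin(yaw),0]);z=np.cross(x,y)
    return Ro.from_matrix(np.c_[x,y,z])
E
python3 - <<'E'
from H import *
f=cam("top")
def fit(pts,s,off,lx,ly,z):
    P=np.array([ray(f,(u+.5)/s-.5+off[0],(v+.5)/s-.5+off[1],z)[:2] for u,v in pts])
    # order: TL(+x,+y) TR(+x,-y) BR(-x,-y) BL(-x,+y)
    M=np.array([[lx,ly],[lx,-ly],[-lx,-ly],[-lx,ly]])/2
    def r(p):
        c,s_=np.cos(p[2]),np.sin(p[2]); return (M@np.array([[c,s_],[-s_,c]])+p[:2]-P).ravel()
    q=least_squares(r,[*P.mean(0),0]); print(q.x.round(4),(q.fun*1000).round(1))
    return q.x
fit([(83,143),(495,80),(542,412),(120,485)],4,(150,190),.215,.260,.012)
fit([(172,75),(566,190),(502,422),(105,308)],8,(330,235),.07,.12,.06)
print(Ro.from_quat(get_obs()["tcp_rot"]).as_matrix().round(3))
E
```

```text
[0.5597 0.0045 0.1527] [-0.  -0.4  1.8  0.5 -1.5 -1.5 -0.2  1.4]
[ 0.5316 -0.3453 -0.3   ] [-1.   0.3 -0.6  0.6  0.4 -0.5  1.2 -0.4]
[[ 0.     0.428 -0.904]
 [ 0.    -0.904 -0.428]
 [-1.    -0.    -0.   ]]
```

```bash
cat >> H.py <<'E'
BY=0.1527; BO=np.array([0.5600,0.0045,0])
RB=Ro.from_euler('z',BY)
def box(p): return BO+RB.apply(p)
def cover(r,a,h=.006): return np.array([.078-r*np.cos(a)+h*np.sin(a),0,.072+r*np.sin(a)+h*np.cos(a)])
E
python3 - <<'E'
from H import *
for a in [.9,.85,.7,.5,.3,.15,.035,.02]:
    c=cover(.075,a); print(a,c.round(4),box(c).round(4))
print(box([cover(.128,0.035)[0],0,.09]))
f=cam("top")
for a in [.8,.85,.9]: print(a,proj(f,[box(cover(.154,a)),box(cover(.128,a,.011))]))
print(rel([.6,0.01,.30],down(BY+np.pi/2)))
E
```

```text
0.9 [0.0361 0.     0.1345] [0.5957 0.01   0.1345]
0.85 [0.033  0.     0.1323] [0.5926 0.0095 0.1323]
0.7 [0.0245 0.     0.1249] [0.5842 0.0082 0.1249]
0.5 [0.0151 0.     0.1132] [0.5749 0.0068 0.1132]
0.3 [0.0081 0.     0.0999] [0.568  0.0057 0.0999]
0.15 [0.0047 0.     0.0891] [0.5647 0.0052 0.0891]
0.035 [0.0033 0.     0.0806] [0.5632 0.005  0.0806]
0.02 [0.0031 0.     0.0795] [0.5631 0.005  0.0795]
[ 0.51086679 -0.0030615   0.09      ]
0.8 [[210.64268478 256.8541899 ]
 [211.27337664 248.00848455]]
0.85 [[209.70839665 253.67495773]
 [210.53113274 245.3190419 ]]
0.9 [[208.79003703 250.37986947]
 [209.80504883 242.54898653]]
(array([-0.458 , -2.3503, -3.6443]), array([-1.816,  0.   , -0.   ]))
```

```bash
python3 -m crank '[[-0.45,0,0,-0.1,0,0,-1],[-0.45,-0.15,-0.3,-0.19,0,0,-1],[-0.45,-0.35,-0.6,-0.28,0,0,-1],[-0.45,-0.5,-0.85,-0.38,0,0,-1],[-0.45,-0.6,-1,-0.45,0,0,-1]]' 30; python3 -c "
from H import *
print(rel([.6,0.01,.30],down(BY+np.pi/2)))"
```

```text
time_s: 1.6
ee_pos: [0.3554, -0.3943, 0.2994]
tcp_rot: [0.593, 0.386, -0.592, 0.387]
contact_force: [0.8, -0.4, 0.2]
gripper_width: 0.0121
(array([-2.2000e-03,  4.0720e-01, -3.1239e+00]), array([-1.3611e+00,  7.0000e-04, -7.0000e-04]))
```

```bash
python3 -m crank '[[0,0.03,-0.25,-0.09,0,0,-1],[0,0.06,-0.5,-0.19,0,0,-1],[0,0.1,-0.75,-0.28,0,0,-1],[0,0.13,-1,-0.38,0,0,-1],[0,0.13,-1,-0.47,0,0,-1]]' 30; python3 -c "
from H import *
print(rel([.6,0.01,.30],down(BY+np.pi/2)))"
```

```text
time_s: 2.1
ee_pos: [0.4356, -0.2612, 0.2998]
tcp_rot: [0.411, 0.576, -0.409, 0.577]
contact_force: [-0.5, -0.4, 0.4]
gripper_width: 0.0002
(array([ 0.0029,  1.6287, -1.3482]), array([-0.8843,  0.0012, -0.0015]))
```

```bash
python3 -m crank '[[0,0.22,-0.18,-0.09,0,0,-1],[0,0.44,-0.36,-0.19,0,0,-1],[0,0.66,-0.54,-0.28,0,0,-1],[0,0.88,-0.72,-0.38,0,0,-1],[0,0.98,-0.8,-0.47,0,0,-1]]' 30; python3 -c "
from H import *
print(rel([.6,0.01,.23],down(BY+np.pi/2)))"
```

```text
time_s: 2.6
ee_pos: [0.5363, -0.0965, 0.3002]
tcp_rot: [0.172, 0.685, -0.17, 0.687]
contact_force: [0.6, -0.3, -0.6]
gripper_width: -0.0003
(array([0.4708, 0.8249, 0.0401]), array([-0.4088,  0.0018, -0.0015]))
```

```bash
python3 -m crank '[[0.1,0.2,0.01,-0.09,0,0,-1],[0.2,0.4,0.02,-0.18,0,0,-1],[0.3,0.6,0.03,-0.27,0,0,-1],[0.4,0.82,0.04,-0.36,0,0,-1],[0.4,0.825,0.04,-0.409,0,0,-1]]' 30; python3 - <<'E'
from H import *
for a in [.81,.7,.6,.5,.4,.3,.2,.1,.035,.02]:
    c=cover(.078,a); c[0]+=.006; c[2]+=.0 
    s,r=rel(box(c),down(BY+np.pi/2)); print(a,s,r)
f=cam("top");cv2.imwrite("pics/t1.png",cv2.resize(f["img"][130:330,100:360,::-1],None,fx=3,fy=3))
E
```

```text
time_s: 3.1
ee_pos: [0.5997, 0.0135, 0.2373]
tcp_rot: [-0.056, 0.705, 0.058, 0.705]
contact_force: [-0.9, -1.5, -0.2]
gripper_width: 0.0
0.81 [ 0.6978 -0.0214 -0.0403] [ 0.0057 -0.0003 -0.0023]
0.7 [ 0.7364 -0.0212 -0.0827] [ 0.0057 -0.0003 -0.0023]
0.6 [ 0.7754 -0.021  -0.1173] [ 0.0057 -0.0003 -0.0023]
0.5 [ 0.8177 -0.0209 -0.1478] [ 0.0057 -0.0003 -0.0023]
0.4 [ 0.8627 -0.0208 -0.174 ] [ 0.0057 -0.0003 -0.0023]
0.3 [ 0.9102 -0.0208 -0.1956] [ 0.0057 -0.0003 -0.0023]
0.2 [ 0.9596 -0.0208 -0.2123] [ 0.0057 -0.0003 -0.0023]
0.1 [ 1.0104 -0.0209 -0.224 ] [ 0.0057 -0.0003 -0.0023]
0.035 [ 1.0439 -0.021  -0.2289] [ 0.0057 -0.0003 -0.0023]
0.02 [ 1.0517 -0.021  -0.2297] [ 0.0057 -0.0003 -0.0023]
```

View pics/t1.png

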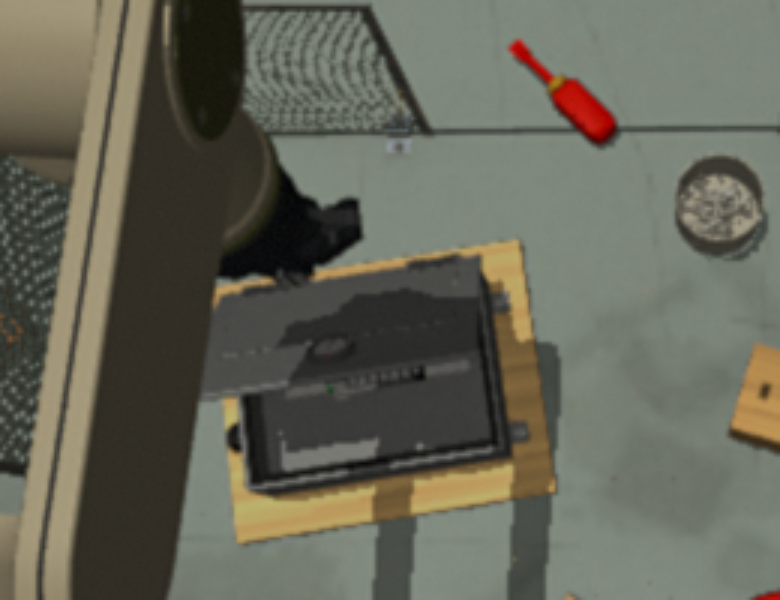

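The top view shows the gripper above the hinge side of the cover (cover edge at about v=380 in the crop) and everything clear, so I can push.

```bash
python3 -m crank '[[0.25,-0.02,-0.02,0,0,0,-1],[0.5,-0.02,-0.03,0,0,0,-1],[0.65,-0.02,-0.05,0,0,0,-1],[0.74,-0.02,-0.083,0,0,0,-1],[0.775,-0.02,-0.117,0,0,0,-1]]' 30; python3 - <<'E'
from H import *
for a in [.6,.5,.4,.3,.2,.1,.035,.02]:
    c=cover(.078,a); c[0]+=.006; c[2]+=.0 
    s,r=rel(box(c),down(BY+np.pi/2)); print(a,s,r)
E
```

```text
time_s: 3.65
ee_pos: [0.5819, 0.0062, 0.1212]
tcp_rot: [-0.057, 0.705, 0.058, 0.704]
contact_force: [-0.1, 0.3, -0.4]
gripper_width: -0.0001
0.6 [0.0015 0.011  0.0077] [ 0.0063 -0.0007 -0.0017]
0.5 [ 0.0437  0.0111 -0.0228] [ 0.0063 -0.0007 -0.0017]
0.4 [ 0.0888  0.0113 -0.049 ] [ 0.0063 -0.0007 -0.0017]
0.3 [ 0.1363  0.0114 -0.0705] [ 0.0063 -0.0007 -0.0017]
0.2 [ 0.1857  0.0114 -0.0872] [ 0.0063 -0.0007 -0.0017]
0.1 [ 0.2365  0.0114 -0.0988] [ 0.0063 -0.0007 -0.0017]
0.035 [ 0.2701  0.0113 -0.1037] [ 0.0063 -0.0007 -0.0017]
0.02 [ 0.2778  0.0113 -0.1045] [ 0.0063 -0.0007 -0.0017]
```

```bash
python3 -m crank '[[0.045,0.01,-0.022,0,0,0,-1],[0.09,0.01,-0.049,0,0,0,-1],[0.137,0.01,-0.07,0,0,0,-1],[0.186,0.01,-0.087,0,0,0,-1],[0.22,0.01,-0.095,0,0,0,-1]]' 30; python3 - <<'E'
from H import *
f=cam("top");cv2.imwrite("pics/t2.png",cv2.resize(f["img"][130:330,100:360,::-1],None,fx=3,fy=3))
E
```

```text
time_s: 4.15
ee_pos: [0.5671, 0.0055, 0.0876]
tcp_rot: [-0.056, 0.705, 0.058, 0.704]
contact_force: [0.9, -0.0, -0.5]
gripper_width: -0.0002
```

View pics/t2.png

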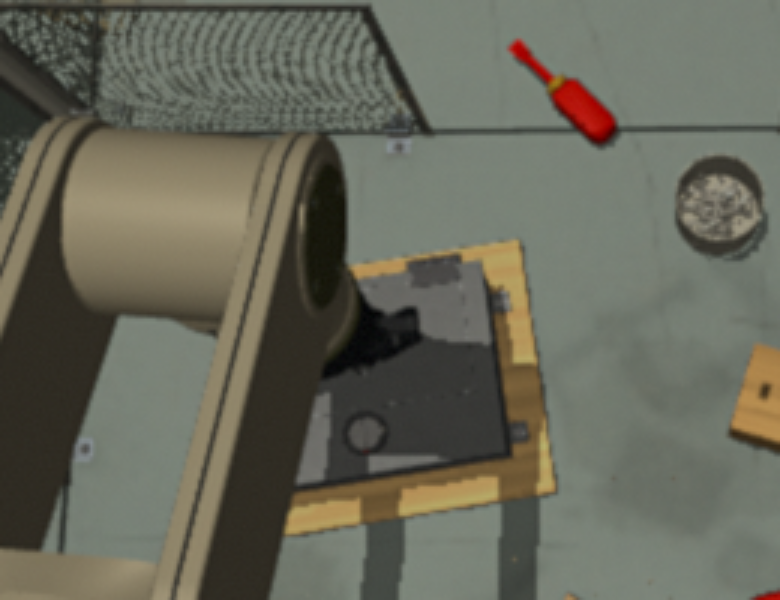

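The cover is nearly shut (collar at about (365,432) in the crop). I'll press it on down to the seal.

```bash
python3 -m crank '[[0.02,0,-0.005,0,0,0,-1],[0.04,0,-0.007,0,0,0,-1],[0.05,0,-0.007,0,0,0,-1],[0.055,0,-0.007,0,0,0,-1],[0.055,0,-0.007,0,0,0,-1]]' 30
```

```text
time_s: 4.7
ee_pos: [0.5654, 0.0053, 0.0794]
tcp_rot: [-0.056, 0.706, 0.058, 0.704]
contact_force: [-6.1, -0.5, 8.9]
gripper_width: 0.0001
```

```bash
python3 -m crank '[[0.005,0,0,0,0,0,-1],[0.005,0,0,0,0,0,-1],[-0.3,0,0,0,0,0,0.3],[-0.6,0,0,0,0,0,0.3],[-1,0,0,0,0,0,0.3]]' 30;  python3 - <<'E'
from H import *
o=get_obs();print(o["q"].round(3))
D=np.array([.532,-.345,.35])
for f in (.35,.7,1):
    p=o["ee_pos"]*(1-f)+D*f; p[2]=.28
    print(rel(p,down(-.3+np.pi/2)))
E
```

```text
time_s: 5.2
ee_pos: [0.5652, 0.0051, 0.22]
tcp_rot: [-0.056, 0.707, 0.059, 0.703]
contact_force: [2.0, 0.1, 0.3]
gripper_width: 0.0431
[-0.083  0.047  1.597  0.002  1.503 -1.817]
(array([-0.4016, -0.7921, -0.2108]), array([ 0.2946, -0.0037, -0.0015]))
(array([-0.4033, -1.5857, -0.4195]), array([ 0.2946, -0.0037, -0.0015]))
(array([-0.4048, -2.2659, -0.5984]), array([ 0.2946, -0.0037, -0.0015]))
```

```bash
python3 -m crank '[[-0.2,-0.2,-0.05,0.06,0,0,0.3],[-0.3,-0.45,-0.11,0.12,0,0,0.3],[-0.3,-0.7,-0.18,0.18,0,0,0.3],[-0.3,-0.95,-0.25,0.24,0,0,0.3],[-0.3,-1,-0.27,0.29,0,0,0.3]]' 30;  python3 - <<'E'
from H import *
D=np.array([.532,-.345,.23])
print(rel(D,down(-.3+np.pi/2)))
E
```

```text
time_s: 5.7
ee_pos: [0.5493, -0.1535, 0.2649]
tcp_rot: [0.106, 0.701, -0.106, 0.697]
contact_force: [-0.1, 1.1, -0.7]
gripper_width: 0.0557
(array([ 0.232 , -1.2538,  0.2685]), array([ 0.0001, -0.0034,  0.0003]))
```

```bash
python3 - <<'E'
from H import *
ims=[]
for c in ("top","scene"):
    f=cam(c);cv2.imwrite(f"pics/{c}3.png",f["img"][:,:,::-1]); ims.append(f)
    R=np.array(f["R"]);t=np.array(f["t"])
    for l in ["driver","driver_grip","block_hole","latch_slot","cover_edge"]:
        for d in landmark_of(c,l)[:4]:
            print(c,l,round(d["score"],2),(R.T@(np.array(d["position"])-t)).round(4))
f=ims[1]; print(proj(f,[[.532,-.345,.06],[.532,-.345,.128],[.511,-.003,.085]]))
a=cv2.resize(ims[0]["img"][200:320,180:420,::-1],None,fx=3,fy=3,interpolation=cv2.INTER_CUBIC)
b=cv2.resize(ims[1]["img"][200:330,220:400,::-1],None,fx=4,fy=4,interpolation=cv2.INTER_CUBIC)
cv2.imwrite("pics/t3z.png",a);cv2.imwrite("pics/s3z.png",b)
E
```

```text
top driver 0.9 [ 0.3511 -0.4966  0.0167]
top driver 0.88 [ 0.3987 -0.4026  0.0124]
top driver 0.61 [ 0.5323 -0.345   0.0097]
top driver_grip 0.94 [ 0.4406 -0.5015  0.0187]
top driver_grip 0.79 [ 0.3822 -0.3221  0.0116]
top driver_grip 0.59 [ 0.5352 -0.3452  0.1006]
top block_hole 0.58 [ 0.5301 -0.3459  0.0563]
top block_hole 0.41 [ 0.7048 -0.2712  0.0013]
top latch_slot 0.65 [0.5106 0.0025 0.0861]
top cover_edge 0.67 [ 0.4819 -0.0085  0.0817]
scene driver 0.91 [ 0.3982 -0.4071  0.0108]
scene driver 0.82 [ 0.3459 -0.4983  0.0152]
scene driver 0.52 [ 0.8563 -0.101   0.0123]
scene driver_grip 0.96 [ 0.4329 -0.5013  0.0106]
scene driver_grip 0.85 [ 0.5352 -0.3487  0.0939]
scene driver_grip 0.81 [ 0.3784 -0.3209  0.0082]
scene driver_grip 0.67 [ 0.7949 -0.1629  0.0134]
scene block_hole 0.81 [ 0.5355 -0.3444  0.0578]
scene block_hole 0.35 [ 0.5121 -0.0036  0.0489]
scene latch_slot 0.39 [ 0.705  -0.2776 -0.0045]
scene cover_edge 0.7 [ 0.4827 -0.0071  0.0792]
[[329.06095731 279.9955073 ]
 [328.81966744 256.43102436]
 [265.76360526 218.65443216]]
```

View pics/t3z.png

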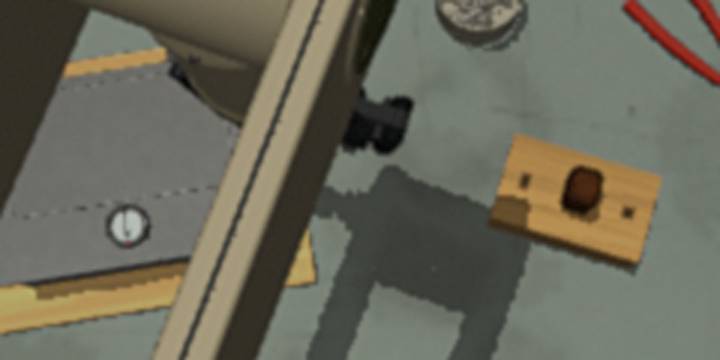

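View pics/s3z.png

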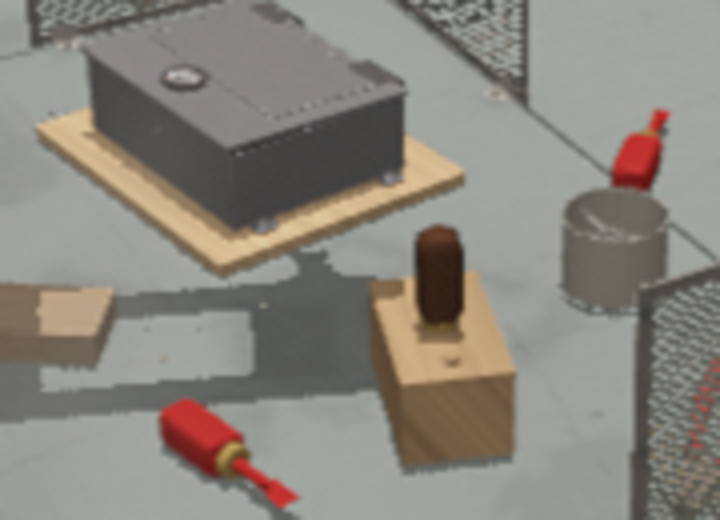

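Cover is shut, with the collar at about (128,227) in the top zoom and the slot nearly along world x. The dark driver stands at (583,190). I'll zoom in on the latch and the driver.

```bash
python3 - <<'E'
from H import *
f=cam("top")
i=f["img"][:,:,::-1]
a=cv2.resize(i[260:292,205:245],None,fx=10,fy=10,interpolation=cv2.INTER_CUBIC)
b=cv2.resize(i[245:277,355:395],None,fx=10,fy=10,interpolation=cv2.INTER_CUBIC)
cv2.imwrite("pics/l4.png",np.hstack([a,b]))
for z in (.085,.09): print(ray(f,222.6,275.6,z))
print(proj(f,[box([-.05,0,.0895]),[.532,-.345,.128]]))
E
```

```text
[ 0.50893603 -0.00213982  0.085     ]
[ 0.50830774 -0.00327729  0.09      ]
[[222.60685624 274.63054355]
 [374.90821441 260.87634318]]
```

View pics/l4.png

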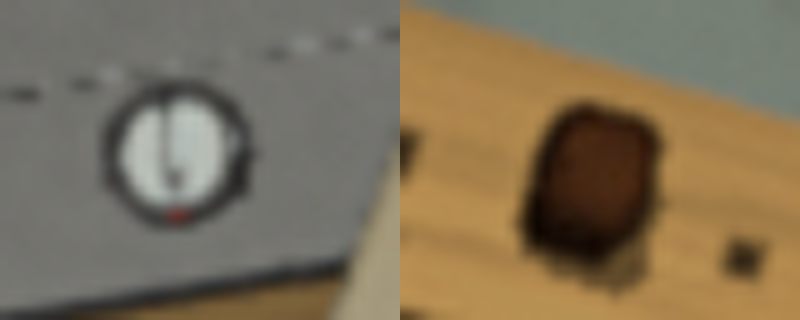

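Rotor centre is at zoom (175,152), with the slot running from (163,95) to (175,183). That gives a slot yaw of about 0.12 rad, so the latch is near 0.03. Now to the driver.

```bash
python3 -m crank '[[0,-0.25,0.05,0,0,0,0.4],[0.1,-0.5,0.11,0,0,0,0.4],[0.15,-0.75,0.16,0,0,0,0.4],[0.2,-0.95,0.21,0,0,0,0.4],[0.2,-1,0.214,0,0,0,0.4]]' 30;  python3 - <<'E'
from H import *
D=np.array([.533,-.3455,.08])
print(rel(D,down(-.3+np.pi/2)))
E
```

```text
time_s: 6.85
ee_pos: [0.5359, -0.3046, 0.2325]
tcp_rot: [0.104, 0.702, -0.103, 0.697]
contact_force: [-0.6, -0.0, -0.1]
gripper_width: 0.0597
(array([ 1.0161, -0.2671,  0.069 ]), array([ 0.0035, -0.0054, -0.0005]))
```

```bash
python3 -m crank '[[0,-0.267,0.069,0.003,-0.005,0,0.4],[0,-0.267,0.069,0.003,-0.005,0,0.4],[0.25,-0.267,0.069,0.003,-0.005,0,0.4],[0.5,-0.267,0.069,0.003,-0.005,0,0.4],[0.5,-0.267,0.069,0.003,-0.005,0,0.4]]' 30;  python3 - <<'E'
from H import *
D=np.array([.533,-.3455,.08])
print(rel(D,down(-.3+np.pi/2)))
f=cam("scene")
cv2.imwrite("pics/s5.png",cv2.resize(f["img"][180:310,250:410,::-1],None,fx=4,fy=4,interpolation=cv2.INTER_CUBIC))
E
```

```text
time_s: 7.35
ee_pos: [0.5307, -0.3424, 0.151]
tcp_rot: [0.107, 0.703, -0.103, 0.696]
contact_force: [-0.1, -0.5, -1.1]
gripper_width: 0.0601
(array([ 0.4733, -0.0172,  0.026 ]), array([ 0.0008, -0.0067, -0.003 ]))
```

View pics/s5.png

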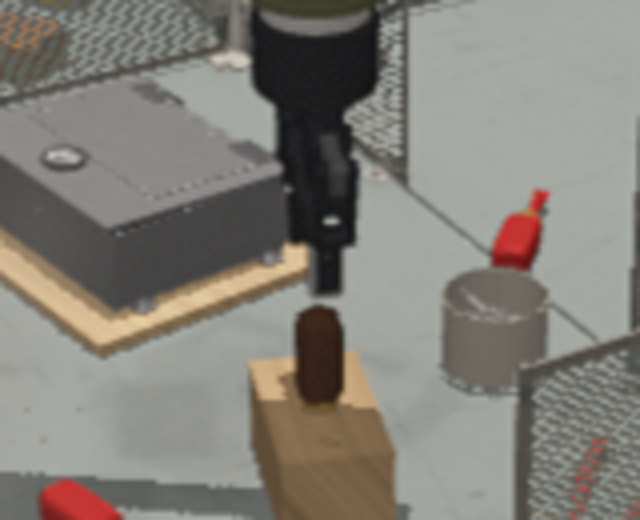

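The fingers at (325,290) sit in line above the dark handle (318,350), so I descend.

```bash
python3 -m crank '[[0,-0.017,0.026,0,-0.006,-0.003,0.4],[0.15,-0.017,0.026,0,-0.006,-0.003,0.4],[0.3,-0.017,0.026,0,-0.006,-0.003,0.4],[0.473,-0.017,0.026,0,-0.006,-0.003,0.4],[0.473,-0.017,0.026,0,-0.006,-0.003,0.4]]' 30;  python3 - <<'E'
from H import *
D=np.array([.533,-.3455,.08])
print(rel(D,down(-.3+np.pi/2)))
E
```

```text
time_s: 7.9
ee_pos: [0.5339, -0.3457, 0.0822]
tcp_rot: [0.105, 0.699, -0.105, 0.699]
contact_force: [-1.9, 0.5, -1.1]
gripper_width: 0.0597
(array([ 0.0145, -0.0005, -0.0061]), array([0.0012, 0.    , 0.0003]))
```

Now close the gripper gently, then firmly.

```bash
python3 -m crank '[[0.02,0,0,0,0,0,-0.2],[0.02,0,0,0,0,0,-0.5],[0.02,0,0,0,0,0,-1],[0.02,0,0,0,0,0,-1],[0.02,0,0,0,0,0,-1]]' 60;  python3 -m crank '[[0,0,0,0,0,0,-1],[0,0,0,0,0,0,-1]]' 60; python3 - <<'E'
from H import *
o=get_obs();print(o["contact_force"],o["torque"],o["gripper_width"])
f=cam("scene")
cv2.imwrite("pics/s6.png",cv2.resize(f["img"][180:310,250:410,::-1],None,fx=4,fy=4,interpolation=cv2.INTER_CUBIC))
E
```

```text
time_s: 8.4
ee_pos: [0.5351, -0.3466, 0.0814]
tcp_rot: [0.104, 0.698, -0.106, 0.7]
contact_force: [1.2, -0.2, 5.9]
gripper_width: 0.0241
time_s: 8.6
ee_pos: [0.5354, -0.3469, 0.082]
tcp_rot: [0.104, 0.698, -0.106, 0.701]
contact_force: [0.4, 0.4, -0.5]
gripper_width: 0.0245
[ 0.3637416   0.37437233 -0.45829804] [-0.01973709  0.01116729  0.02967172] 0.02445595847357902
```

View pics/s6.png

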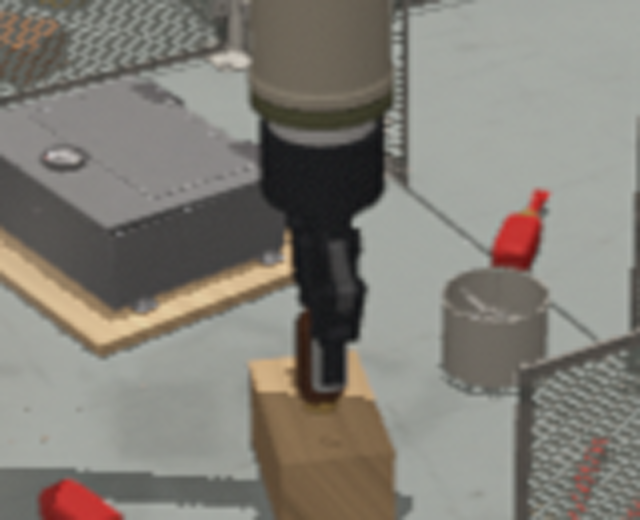

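Grip is across the flats (24.5 mm). The picture shows the finger at (330,370) covering the handle, roughly centred. I'll lift straight up and check that the driver comes along.

```bash
cat >> H.py <<'E'
PP=np.array([.5354,-.3469,.0820]); PR=Ro.from_quat([.104,.698,-.106,.701])
E
python3 -m crank '[[-0.15,0,0,0,0,0,-1],[-0.35,0,0,0,0,0,-1],[-0.6,0,0,0,0,0,-1],[-0.85,0,0,0,0,0,-1],[-0.85,0,0,0,0,0,-1]]' 60; python3 - <<'E'
from H import *
o=get_obs();print(o["contact_force"],o["torque"],o["gripper_width"])
f=cam("scene")
cv2.imwrite("pics/s7.png",cv2.resize(f["img"][160:310,250:410,::-1],None,fx=4,fy=4,interpolation=cv2.INTER_CUBIC))
L=np.array([.510,-.003,.25])
print(rel(L,down(.124+np.pi/2)))
E
```

```text
time_s: 9.15
ee_pos: [0.5374, -0.3483, 0.2165]
tcp_rot: [0.102, 0.695, -0.108, 0.704]
contact_force: [0.9, -0.4, -0.4]
gripper_width: 0.0243
[ 0.85128437 -0.43255923 -0.41857959] [ 0.02703006 -0.06626719  0.00652744] 0.02431682643878637
(array([-0.2628,  2.1432, -0.8408]), array([-0.2688,  0.0057,  0.0038]))
```

View pics/s7.png

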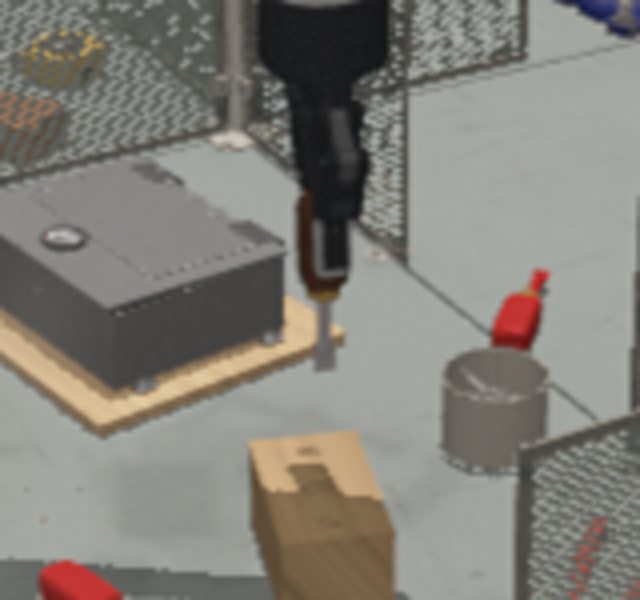

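The driver is held upright, blade tip at about (325,367). Moving to the latch.

```bash
python3 -m crank '[[-0.05,0.2,-0.08,-0.06,0,0,-1],[-0.1,0.42,-0.17,-0.12,0,0,-1],[-0.15,0.65,-0.26,-0.18,0,0,-1],[-0.2,0.85,-0.33,-0.24,0,0,-1],[-0.2,1,-0.39,-0.268,0.006,0.004,-1]]' 60; python3 - <<'E'
from H import *
L=np.array([.510,-.003,.22])
print(rel(L,down(.124+np.pi/2)))
E
```

```text
time_s: 9.7
ee_pos: [0.5239, -0.1847, 0.2414]
tcp_rot: [-0.045, 0.706, 0.045, 0.705]
contact_force: [0.4, -0.7, -0.7]
gripper_width: 0.0244
(array([0.1438, 1.2132, 0.0623]), array([ 0.0021, -0.0007, -0.0008]))
```

```bash
python3 -m crank '[[0.02,0.25,0.01,0,0,0,-1],[0.05,0.5,0.02,0,0,0,-1],[0.08,0.75,0.04,0,0,0,-1],[0.12,1,0.05,0,0,0,-1],[0.144,1,0.05,0,0,0,-1]]' 60; python3 - <<'E'
from H import *
L=np.array([.510,-.003,.20])
print(rel(L,down(.124+np.pi/2)))
E
```

```text
time_s: 10.2
ee_pos: [0.5107, -0.0308, 0.2175]
tcp_rot: [-0.045, 0.707, 0.048, 0.704]
contact_force: [0.1, -0.4, -0.4]
gripper_width: 0.024
(array([0.1174, 0.1841, 0.0204]), array([ 0.0047, -0.0028, -0.0024]))
```

```bash
python3 -m crank '[[0.05,0.1,0.02,0.004,-0.003,-0.002,-1],[0.117,0.184,0.02,0.004,-0.003,-0.002,-1],[0.117,0.184,0.02,0.004,-0.003,-0.002,-1],[0.117,0.184,0.02,0.004,-0.003,-0.002,-1]]' 60; python3 - <<'E'
from H import *
L=np.array([.510,-.003,.20])
print(rel(L,down(.124+np.pi/2)),get_obs()["q"].round(2))
for c in ("scene","top"):
    f=cam(c)
    p=get_obs()["ee_pos"]; X=[[p[0],p[1],p[2]-.074],[p[0],p[1],p[2]],box([-.05,0,.0895])]
    print(proj(f,X).round(1)); u,v=proj(f,X)[0].astype(int)
    cv2.imwrite(f"pics/{c}8.png",cv2.resize(f["img"][v-45:v+45,u-60:u+60,::-1],None,fx=6,fy=6,interpolation=cv2.INTER_CUBIC)); print(u,v)
    R=np.array(f["R"]);t=np.array(f["t"])
    for l in ["driver","driver_grip","latch_slot"]:
        for d in landmark_of(c,l)[:5]:
            q=(R.T@(np.array(d["position"])-t)).round(4)
            if np.linalg.norm(q[:2]-p[:2])<.05: print(c,l,round(d["score"],2),q)
E
```

```text
time_s: 10.6
ee_pos: [0.5094, -0.0034, 0.1992]
tcp_rot: [-0.044, 0.706, 0.045, 0.705]
contact_force: [-0.5, 0.0, -0.2]
gripper_width: 0.0244
(array([-0.0052,  0.0024,  0.0041]), array([ 0.0009, -0.0009, -0.0004])) [-0.11 -0.1   1.78  0.    1.46 -1.8 ]
[[264.7 206.1]
 [263.1 182.2]
 [265.6 217.3]]
264 206
scene driver 0.51 [ 0.5057 -0.0051  0.1249]
scene driver_grip 0.56 [ 0.508  -0.0086  0.2085]
[[219.1 272.6]
 [210.6 267.9]
 [222.6 274.6]]
219 272
top driver 0.61 [ 0.5077 -0.0044  0.1253]
top driver_grip 0.6 [ 0.5064 -0.0039  0.2151]
top latch_slot 0.47 [5.098e-01 2.000e-04 8.540e-02]
```

View pics/scene8.png

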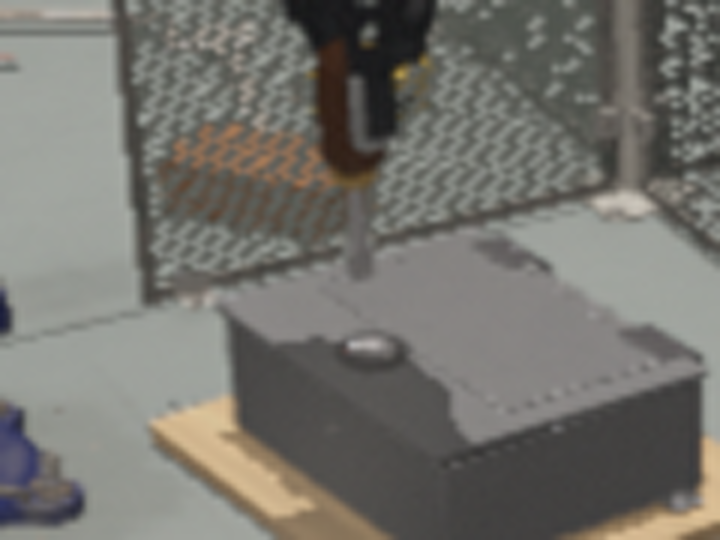

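View pics/top8.png

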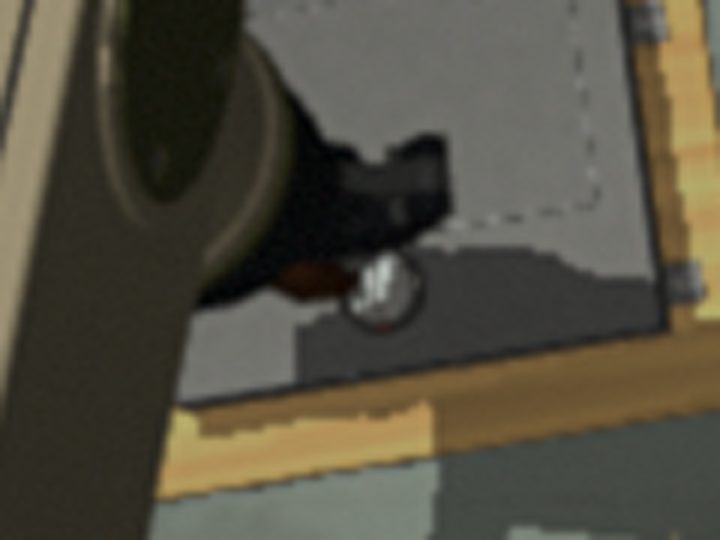

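In the scene view the tip is at (264.3,207.3) full-frame, so it lies about 76 mm below the TCP. The collar is at (266,218.5) in the scene view and (223,275.3) from the top. Aligned to about 2 mm, so I descend by feel.

```bash
python3 -m crank '[[0.06,0.002,0,0,0,0,-1],[0.12,0.002,0,0,0,0,-1],[0.18,0.002,0,0,0,0,-1],[0.2,0.002,0,0,0,0,-1],[0.2,0.002,0,0,0,0,-1]]' 60; python3 - <<'E'
from H import *
for y in (-.003,-.0035,-.004):print(rel(np.array([.510,y,.165]),down(.124+np.pi/2)))
print(get_obs()["contact_force"])
f=cam("scene")
cv2.imwrite("pics/s9.png",cv2.resize(f["img"][175:245,220:320,::-1],None,fx=8,fy=8,interpolation=cv2.INTER_CUBIC))
E
```

```text
time_s: 11.5
ee_pos: [0.5094, -0.003, 0.1692]
tcp_rot: [-0.044, 0.706, 0.044, 0.705]
contact_force: [0.0, 1.0, -0.5]
gripper_width: 0.0244
(array([ 0.0277, -0.0008,  0.004 ]), array([ 0.0004, -0.0007, -0.0007]))
(array([ 0.0277, -0.0041,  0.0036]), array([ 0.0004, -0.0007, -0.0007]))
(array([ 0.0277, -0.0074,  0.0032]), array([ 0.0004, -0.0007, -0.0007]))
[ 0.02597216  1.04981193 -0.51469455]
```

View pics/s9.png

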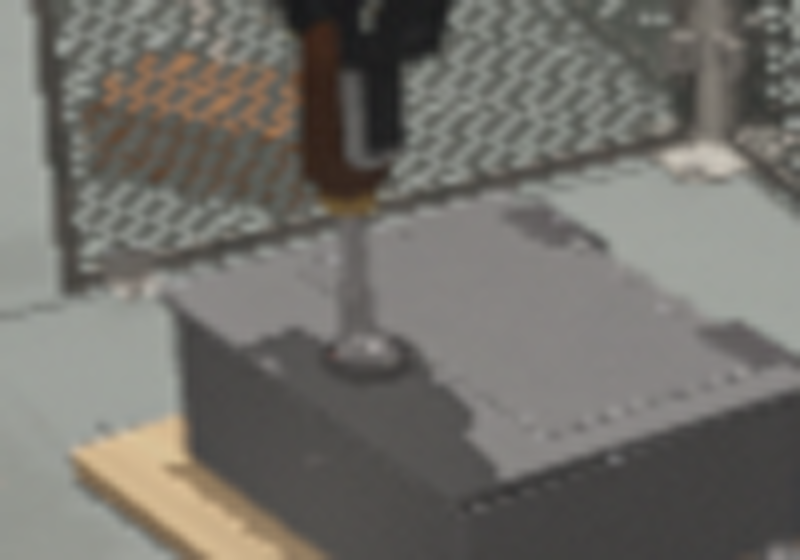

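Blade tip at (357,340), a touch left of the collar centre (367,352). I'll shift about 2 mm in +x and lower by feel.

```bash
python3 -m crank '[[0,-0.003,0.013,0,0,0,-1],[0,-0.003,0.013,0,0,0,-1],[0.015,-0.003,0.013,0,0,0,-1],[0.025,-0.003,0.013,0,0,0,-1],[0.035,-0.003,0.013,0,0,0,-1]]' 60; python3 -c "
from bench import *;o=get_obs();print(o['torque'],o['contact_force'])"
```

```text
time_s: 12.05
ee_pos: [0.5118, -0.0032, 0.1645]
tcp_rot: [-0.044, 0.706, 0.044, 0.706]
contact_force: [-0.2, -0.2, -0.7]
gripper_width: 0.0243
[-0.01323465  0.03866046 -0.00766355] [-0.24127505 -0.24874553 -0.74725742]
```

```bash
python3 -m crank '[[0.01,0,0,0,0,0,-1],[0.02,0,0,0,0,0,-1]]' 60;python3 -c "
from bench import *;o=get_obs();print(o['torque'],o['contact_force'])"
```

```text
time_s: 12.25
ee_pos: [0.5117, -0.0032, 0.1613]
tcp_rot: [-0.044, 0.706, 0.044, 0.706]
contact_force: [0.5, 0.1, -0.6]
gripper_width: 0.0247
[ 0.01316855 -0.01228292  0.01669614] [ 0.49389888  0.09788407 -0.55611403]
```

```bash
python3 -m crank '[[0.007,0,0,0,0,0,-1],[0.013,0,0,0,0,0,-1]]' 60;python3 -c "
from bench import *;o=get_obs();print(o['torque'],o['contact_force'])"
```

```text
time_s: 12.45
ee_pos: [0.5119, -0.0032, 0.1598]
tcp_rot: [-0.044, 0.706, 0.044, 0.706]
contact_force: [-1.7, 1.5, 4.7]
gripper_width: 0.0242
[0.0612495  0.47609649 0.02937561] [-1.68353555  1.461626    4.65742084]
```

```bash
python3 -m crank '[[0.007,0,0,0,0,0,-1],[0.01,0,0,0,0,0,-1]]' 60;python3 -c "
from bench import *;o=get_obs();print(o['torque'],o['contact_force'])"
```

```text
time_s: 12.65
ee_pos: [0.5119, -0.0032, 0.1588]
tcp_rot: [-0.044, 0.706, 0.044, 0.706]
contact_force: [-2.2, 0.8, 6.2]
gripper_width: 0.0244
[ 0.06857688  0.70252338 -0.01949692] [-2.1936276   0.80982678  6.16449833]
```

```bash
python3 -m crank '[[0,0.007,0,0,0,0,-1],[0,0.014,0,0,0,0,-1]]' 60;python3 -c "
from bench import *;o=get_obs();print(o['torque'],o['contact_force'])"
```

```text
time_s: 12.85
ee_pos: [0.5118, -0.0011, 0.1588]
tcp_rot: [-0.044, 0.705, 0.044, 0.706]
contact_force: [0.0, 0.2, -0.8]
gripper_width: 0.0241
[-0.01180426 -0.012337   -0.03741305] [ 0.03439239  0.17195854 -0.79230804]
```

```bash
python3 -m crank '[[0,-0.014,0,0,0,0,-1],[0,-0.028,0,0,0,0,-1]]' 60;python3 -c "
from bench import *;o=get_obs();print(o['torque'],o['contact_force'])"
```

```text
time_s: 13.05
ee_pos: [0.512, -0.0031, 0.1585]
tcp_rot: [-0.042, 0.706, 0.046, 0.706]
contact_force: [-1.6, 13.4, 2.5]
gripper_width: 0.0246
[ 3.36607853  0.44464134 -0.07308686] [-1.62216883 13.40136003  2.47649174]
```

It dropped into the slot: the blade is free at y=-0.0011, and moving back hits the side wall. Centre and press.

```bash
python3 -m crank '[[0,0.012,0,0,0,0,-1],[0.01,0.012,0,0,0,0,-1],[0.015,0.012,0,0,0,0,-1]]' 60;python3 -c "
from bench import *;o=get_obs();print(o['torque'],o['contact_force'])"
```

```text
time_s: 13.35
ee_pos: [0.5119, -0.0013, 0.1562]
tcp_rot: [-0.042, 0.706, 0.046, 0.706]
contact_force: [-1.3, 2.1, 3.8]
gripper_width: 0.0244
[ 0.28313242  0.21268388 -0.02746051] [-1.3032363   2.13600428  3.76171147]
```

```bash
python3 -m crank '[[0.01,0,0,0,0,0,-1],[0.01,0,0,0,0,0,-1]]' 60;python3 -c "
from bench import *;o=get_obs();print(o['torque'],o['contact_force'])"
```

```text
time_s: 13.55
ee_pos: [0.5119, -0.0014, 0.155]
tcp_rot: [-0.042, 0.705, 0.046, 0.706]
contact_force: [-1.5, 1.5, 4.0]
gripper_width: 0.0242
[ 0.29950493  0.39639644 -0.03131716] [-1.50668185  1.5227806   4.04724377]
```

Seated: contact is now 4 mm deeper. Pressing to about 10 N.

```bash
python3 -m crank '[[0.006,0.003,0,0,0,0,-1],[0.012,0.004,0,0,0,0,-1],[0.016,0.004,0,0,0,0,-1]]' 60;python3 -c "
from bench import *;o=get_obs();print(o['torque'],o['contact_force'])"
```

```text
time_s: 13.85
ee_pos: [0.5121, -0.0011, 0.1533]
tcp_rot: [-0.043, 0.705, 0.046, 0.706]
contact_force: [-3.6, 0.5, 8.9]
gripper_width: 0.0241
[-0.01032148  0.86595792  0.04216839] [-3.64830065  0.54579045  8.90540968]
```

```bash
cat > st.py <<'E'
from H import *
o=get_obs();R=Ro.from_quat(o["tcp_rot"]);m=R.as_matrix()
lat=np.array([m[0,1],m[1,1]])
print("yaw_slot",round(np.arctan2(m[1,1],m[0,1])-np.pi/2,3),"F",o["contact_force"].round(1),"T",o["torque"].round(3),"Ftool",(m.T@o["contact_force"]).round(1),"Ttool",(m.T@o["torque"]).round(3),o["ee_pos"].round(4),o["gripper_width"].round(4))
E
python3 -m crank '[[0.003,0,-0.005,0.04,0,0,-1],[0.004,0,-0.007,0.08,0,0,-1],[0.004,0,-0.007,0.1,0,0,-1]]' 70;python3 st.py
```

```text
time_s: 14.15
ee_pos: [0.5117, -0.0016, 0.1534]
tcp_rot: [0.014, 0.706, -0.011, 0.708]
contact_force: [0.0, 0.7, 4.9]
gripper_width: 0.0242Traceback (most recent call last):
  File "st.py", line 4, in <module>
    print("yaw_slot",round(np.arctan2(m[1,1],m[0,1])-np.pi/2,3),"F",o["contact_force"].round(1),"T",o["torque"].round(3),"Ftool",(m.T@o["contact_force"]).round(1),"Ttool",(m.T@o["torque"]).round(3),o["ee_pos"].round(4),o["gripper_width"].round(4))
                                                                                                                                                                                                                           ^^^^^^^^^^^^^^^^^^^^^^^^
AttributeError: 'float' object has no attribute 'round'
```

```bash
sed -i 's/,o\["gripper_width"\].round(4)//' st.py; python3 st.py; python3 -m crank '[[0.008,0,0,0.04,0,0,-1],[0.014,0,0,0.08,0,0,-1],[0.014,0,0,0.08,0,0,-1]]' 70;python3 st.py
```

```text
yaw_slot -0.035 F [0.  0.7 4.9] T [0.158 0.081 0.033] Ftool [-4.9  0.7  0. ] Ttool [-0.033  0.086  0.155] [ 0.5117 -0.0016  0.1534]
time_s: 14.45
ee_pos: [0.512, -0.0019, 0.1524]
tcp_rot: [0.059, 0.704, -0.056, 0.706]
contact_force: [-3.6, -0.3, 8.7]
gripper_width: 0.0243
yaw_slot -0.163 F [-3.6 -0.3  8.7] T [0.199 0.809 0.003] Ftool [-8.7 -0.8 -3.4] Ttool [0.    0.831 0.065] [ 0.512  -0.0019  0.1524]
```

```bash
python3 -m crank '[[0.006,0,-0.006,0.05,0,0,-1],[0.008,0,-0.008,0.1,0,0,-1],[0.008,0,-0.008,0.12,0,0,-1]]' 70;python3 st.py
```

```text
time_s: 14.75
ee_pos: [0.5116, -0.0022, 0.1524]
tcp_rot: [0.126, 0.694, -0.123, 0.698]
contact_force: [-2.9, -0.5, 9.3]
gripper_width: 0.0245
yaw_slot -0.354 F [-2.9 -0.5  9.3] T [-0.053  0.606  0.059] Ftool [-9.3 -1.4 -2.5] Ttool [-0.058  0.55  -0.26 ] [ 0.5116 -0.0022  0.1524]
```

```bash
python3 -m crank '[[0.012,0,-0.004,0.03,0,0,-1],[0.016,0,-0.006,0.06,0,0,-1],[0.016,0,-0.006,0.08,0,0,-1]]' 70;python3 st.py
```

```text
time_s: 15.05
ee_pos: [0.5116, -0.0024, 0.1521]
tcp_rot: [0.17, 0.684, -0.168, 0.689]
contact_force: [-4.6, 0.6, 15.1]
gripper_width: 0.0241
yaw_slot -0.482 F [-4.6  0.6 15.1] T [-0.093  1.265  0.008] Ftool [-15.2  -1.6  -4.3] Ttool [-0.007  1.078 -0.668] [ 0.5116 -0.0024  0.1521]
```

```bash
python3 -m crank '[[0.014,0,-0.003,0.03,0,0,-1],[0.014,0,-0.004,0.06,0,0,-1],[0.014,0,-0.004,0.08,0,0,-1]]' 70;python3 st.py
```

```text
time_s: 15.35
ee_pos: [0.5115, -0.0027, 0.1521]
tcp_rot: [0.213, 0.672, -0.211, 0.678]
contact_force: [-7.0, -0.8, 18.0]
gripper_width: 0.0242
yaw_slot -0.609 F [-7.  -0.8 18. ] T [-0.009  1.771  0.056] Ftool [-18.   -4.6  -5.1] Ttool [-0.055  1.447 -1.021] [ 0.5115 -0.0027  0.1521]
```

```bash
python3 -m crank '[[0.010,-0.006,-0.009,0.03,0,0,-1],[0.010,-0.006,-0.009,0.06,0,0,-1],[0.010,-0.006,-0.009,0.08,0,0,-1]]' 70;python3 st.py
```

```text
time_s: 15.65
ee_pos: [0.5108, -0.0029, 0.1523]
tcp_rot: [0.256, 0.656, -0.253, 0.663]
contact_force: [-3.9, 1.1, 11.8]
gripper_width: 0.0241
yaw_slot -0.737 F [-3.9  1.1 11.8] T [0.29 0.77 0.04] Ftool [-11.9  -1.7  -3.5] Ttool [-0.037  0.766 -0.303] [ 0.5108 -0.0029  0.1523]
```

```bash
python3 - <<'E'
from H import *
f=cam("scene")
a=cv2.resize(f["img"][175:245,220:320,::-1],None,fx=7,fy=7,interpolation=cv2.INTER_CUBIC)
cv2.imwrite("pics/s10.png",a)
f=cam("top")
cv2.imwrite("pics/t10.png",cv2.resize(f["img"][245:305,180:260,::-1],None,fx=9,fy=9,interpolation=cv2.INTER_CUBIC))
E
```

```text
(no output)
```

View pics/s10.png

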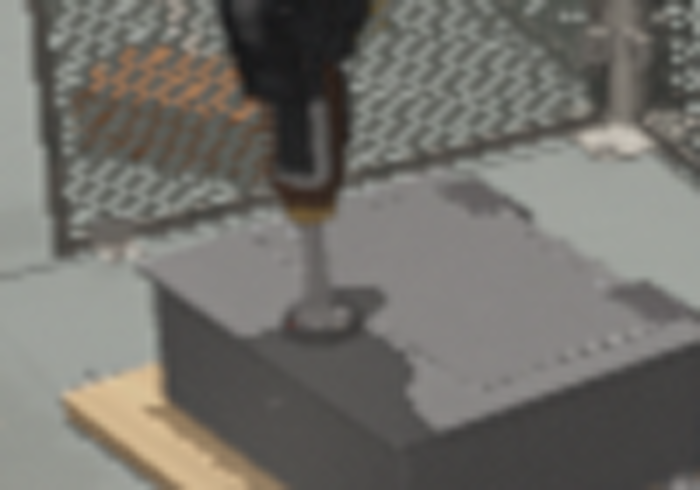

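View pics/t10.png

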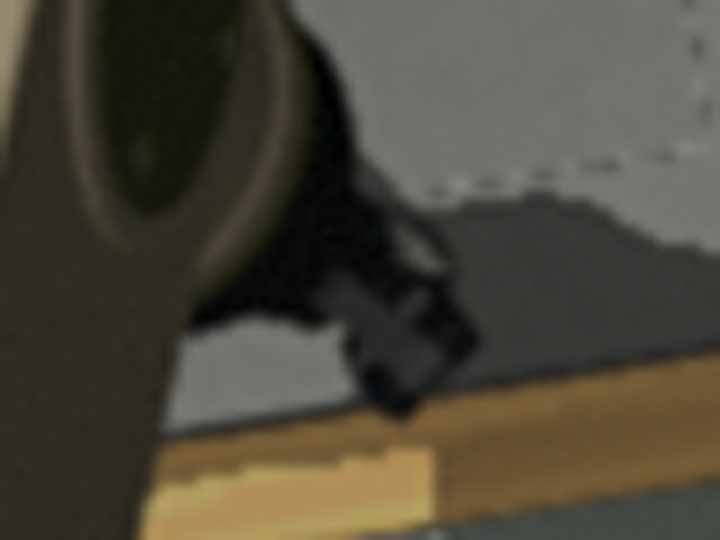

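The blade sits in the collar at (320,315) and the hand has turned. Torque is still low (0.04 N m), so I continue in smaller steps.

```bash
python3 -m crank '[[0.010,-0.004,-0.005,0.03,0,0,-1],[0.010,-0.004,-0.005,0.06,0,0,-1],[0.010,-0.004,-0.005,0.06,0,0,-1]]' 70;python3 st.py
```

```text
time_s: 16.05
ee_pos: [0.5105, -0.003, 0.1523]
tcp_rot: [0.288, 0.642, -0.284, 0.651]
contact_force: [-2.6, 1.4, 11.7]
gripper_width: 0.0239
yaw_slot -0.832 F [-2.6  1.4 11.7] T [0.31  0.865 0.057] Ftool [-11.7  -0.8  -2.6] Ttool [-0.054  0.812 -0.43 ] [ 0.5105 -0.003   0.1523]
```

```bash
python3 -m crank '[[0.010,-0.004,-0.004,0.03,0,0,-1],[0.010,-0.004,-0.004,0.06,0,0,-1],[0.010,-0.004,-0.004,0.06,0,0,-1]]' 70;python3 st.py
```

```text
time_s: 16.35
ee_pos: [0.5102, -0.0032, 0.1523]
tcp_rot: [0.319, 0.628, -0.314, 0.637]
contact_force: [-3.8, 1.3, 11.2]
gripper_width: 0.0239
yaw_slot -0.928 F [-3.8  1.3 11.2] T [0.344 1.031 0.081] Ftool [-11.3  -2.1  -3.2] Ttool [-0.076  0.894 -0.619] [ 0.5102 -0.0032  0.1523]
```

```bash
python3 -m crank '[[0.010,-0.004,-0.004,0.02,0,0,-1],[0.010,-0.004,-0.004,0.04,0,0,-1],[0.010,-0.004,-0.004,0.04,0,0,-1]]' 70;python3 st.py
```

```text
time_s: 16.65
ee_pos: [0.51, -0.0032, 0.1523]
tcp_rot: [0.339, 0.617, -0.334, 0.627]
contact_force: [-4.3, 0.9, 12.3]
gripper_width: 0.024
yaw_slot -0.992 F [-4.3  0.9 12.3] T [0.35  0.995 0.049] Ftool [-12.4  -3.   -3. ] Ttool [-0.044  0.838 -0.641] [ 0.51   -0.0032  0.1523]
```

```bash
python3 -m crank '[[0.010,-0.004,-0.004,0.02,0,0,-1],[0.010,-0.004,-0.004,0.04,0,0,-1],[0.010,-0.004,-0.004,0.04,0,0,-1]]' 70;python3 st.py
```

```text
time_s: 16.95
ee_pos: [0.5097, -0.0032, 0.1523]
tcp_rot: [0.359, 0.605, -0.354, 0.616]
contact_force: [-4.1, 1.6, 11.6]
gripper_width: 0.0241
yaw_slot -1.056 F [-4.1  1.6 11.6] T [0.293 1.02  0.009] Ftool [-11.6  -2.6  -3.3] Ttool [-0.005  0.757 -0.743] [ 0.5097 -0.0032  0.1523]
```

```bash
python3 -m crank '[[0.010,-0.008,-0.004,0.02,0,0,-1],[0.010,-0.008,-0.004,0.04,0,0,-1],[0.010,-0.008,-0.004,0.04,0,0,-1]]' 70;python3 st.py
```

```text
time_s: 17.25
ee_pos: [0.5093, -0.0033, 0.1523]
tcp_rot: [0.379, 0.593, -0.372, 0.605]
contact_force: [-3.0, 1.5, 10.2]
gripper_width: 0.0239
yaw_slot -1.12 F [-3.   1.5 10.2] T [0.527 0.636 0.103] Ftool [-10.2  -1.8  -2.5] Ttool [-0.094  0.753 -0.342] [ 0.5093 -0.0033  0.1523]
```

```bash
python3 -m crank '[[0.010,-0.008,-0.004,0.02,0,0,-1],[0.010,-0.008,-0.004,0.04,0,0,-1],[0.010,-0.008,-0.004,0.04,0,0,-1]]' 70;python3 st.py
```

```text
time_s: 17.55
ee_pos: [0.5089, -0.0033, 0.1523]
tcp_rot: [0.399, 0.58, -0.391, 0.594]
contact_force: [-2.3, 1.2, 9.4]
gripper_width: 0.0242
yaw_slot -1.184 F [-2.3  1.2  9.4] T [0.498 0.566 0.022] Ftool [-9.5 -1.5 -1.9] Ttool [-0.012  0.675 -0.336] [ 0.5089 -0.0033  0.1523]
```

```bash
echo 'print("eff6",o["effort"][5].round(3),"q6",o["q"][5].round(3))' >> st.py; python3 st.py; python3 -m crank '[[0.012,-0.006,-0.003,0.02,0,0,-1],[0.012,-0.006,-0.003,0.04,0,0,-1],[0.012,-0.006,-0.003,0.04,0,0,-1]]' 70;python3 st.py
```

```text
yaw_slot -1.184 F [-2.3  1.2  9.4] T [0.498 0.566 0.022] Ftool [-9.5 -1.5 -1.9] Ttool [-0.012  0.675 -0.336] [ 0.5089 -0.0033  0.1523]
eff6 0.562 q6 -0.495
time_s: 17.85
ee_pos: [0.5087, -0.0034, 0.1522]
tcp_rot: [0.418, 0.566, -0.409, 0.581]
contact_force: [-4.2, 2.1, 11.7]
gripper_width: 0.0244
yaw_slot -1.248 F [-4.2  2.1 11.7] T [0.446 0.889 0.088] Ftool [-11.8  -3.   -3.2] Ttool [-0.079  0.707 -0.701] [ 0.5087 -0.0034  0.1522]
eff6 0.567 q6 -0.431
```

```bash
python3 -m crank '[[0.012,-0.006,-0.003,0.02,0,0,-1],[0.012,-0.006,-0.003,0.03,0,0,-1],[0.012,-0.006,-0.003,0.03,0,0,-1]]' 70;python3 st.py
```

```text
time_s: 18.15
ee_pos: [0.5085, -0.0033, 0.1522]
tcp_rot: [0.432, 0.556, -0.422, 0.572]
contact_force: [-4.6, 0.4, 14.5]
gripper_width: 0.0245
yaw_slot -1.296 F [-4.6  0.4 14.5] T [0.401 1.086 0.071] Ftool [-14.6  -3.9  -1.5] Ttool [-0.062  0.682 -0.935] [ 0.5085 -0.0033  0.1522]
eff6 0.335 q6 -0.383
```

```bash
python3 -m crank '[[0.009,-0.006,-0.002,0.02,0,0,-1],[0.009,-0.006,-0.002,0.03,0,0,-1],[0.009,-0.006,-0.002,0.03,0,0,-1]]' 70;python3 st.py
```

```text
time_s: 18.45
ee_pos: [0.5082, -0.0034, 0.1523]
tcp_rot: [0.446, 0.545, -0.434, 0.562]
contact_force: [-4.1, 2.6, 11.5]
gripper_width: 0.0244
yaw_slot -1.343 F [-4.1  2.6 11.5] T [0.456 0.912 0.057] Ftool [-11.6  -3.1  -3.3] Ttool [-0.047  0.651 -0.785] [ 0.5082 -0.0034  0.1523]
eff6 0.332 q6 -0.336
```

```bash
python3 -m crank '[[0.009,-0.006,-0.002,0.015,0,0,-1],[0.009,-0.006,-0.002,0.025,0,0,-1],[0.009,-0.006,-0.002,0.025,0,0,-1]]' 70;python3 st.py
```

```text
time_s: 18.75
ee_pos: [0.508, -0.0033, 0.1523]
tcp_rot: [0.457, 0.536, -0.445, 0.553]
contact_force: [-4.3, 2.0, 11.3]
gripper_width: 0.0244
yaw_slot -1.383 F [-4.3  2.  11.3] T [0.511 0.711 0.069] Ftool [-11.4  -3.5  -2.7] Ttool [-0.055  0.636 -0.603] [ 0.508  -0.0033  0.1523]
eff6 0.319 q6 -0.296
```

```bash
python3 -m crank '[[0.009,-0.006,-0.002,0.015,0,0,-1],[0.009,-0.006,-0.002,0.025,0,0,-1],[0.009,-0.006,-0.002,0.025,0,0,-1]]' 70;python3 st.py
```

```text
time_s: 19.05
ee_pos: [0.5077, -0.0033, 0.1523]
tcp_rot: [0.468, 0.526, -0.455, 0.545]
contact_force: [-2.3, 0.9, 10.0]
gripper_width: 0.0242
yaw_slot -1.423 F [-2.3  0.9 10. ] T [0.432 0.766 0.056] Ftool [-10.1  -1.8  -1.1] Ttool [-0.044  0.541 -0.693] [ 0.5077 -0.0033  0.1523]
eff6 0.319 q6 -0.256
```

```bash
python3 -m crank '[[0.009,-0.006,-0.002,0.015,0,0,-1],[0.009,-0.006,-0.002,0.025,0,0,-1],[0.009,-0.006,-0.002,0.025,0,0,-1]]' 70;python3 st.py
```

```text
time_s: 19.35
ee_pos: [0.5075, -0.0033, 0.1523]
tcp_rot: [0.479, 0.517, -0.465, 0.536]
contact_force: [-3.1, 2.4, 10.9]
gripper_width: 0.0241
yaw_slot -1.463 F [-3.1  2.4 10.9] T [0.364 0.715 0.102] Ftool [-11.   -2.5  -2.7] Ttool [-0.091  0.442 -0.671] [ 0.5075 -0.0033  0.1523]
eff6 0.333 q6 -0.216
```

```bash
python3 - <<'E'
from H import *
f=cam("scene")
a=cv2.resize(f["img"][165:235,225:315,::-1],None,fx=8,fy=8,interpolation=cv2.INTER_CUBIC)
cv2.imwrite("pics/s11.png",a)
print(Ro.from_quat(get_obs()["tcp_rot"]).as_matrix().round(3))
E
```

```text
[[ 0.034  0.994  0.108]
 [-0.003  0.108 -0.994]
 [-0.999  0.033  0.006]]
```

View pics/s11.png

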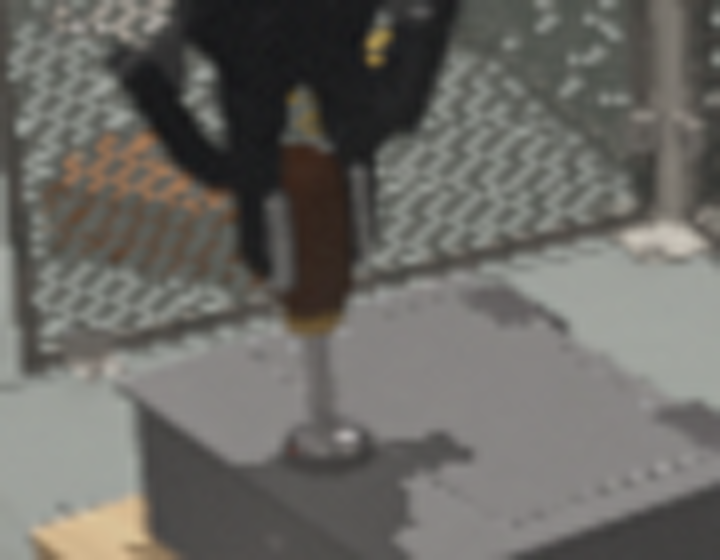

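The picture shows the blade seated in the collar (330,440), with the jaws now nearly along x. I'll continue to tightness.

```bash
python3 -m crank '[[0.010,-0.002,-0.002,0.015,0,0,-1],[0.010,-0.002,-0.002,0.025,0,0,-1],[0.010,-0.002,-0.002,0.025,0,0,-1]]' 70;python3 st.py
```

```text
time_s: 19.7
ee_pos: [0.5075, -0.0032, 0.1522]
tcp_rot: [0.49, 0.507, -0.475, 0.526]
contact_force: [-6.1, 0.8, 13.1]
gripper_width: 0.024
yaw_slot -1.502 F [-6.1  0.8 13.1] T [0.249 1.278 0.114] Ftool [-13.3  -5.6  -1.2] Ttool [-0.109  0.34  -1.257] [ 0.5075 -0.0032  0.1522]
eff6 0.364 q6 -0.177
```

```bash
python3 -m crank '[[0.010,-0.002,-0.002,0.015,0,0,-1],[0.010,-0.002,-0.002,0.02,0,0,-1],[0.010,-0.002,-0.002,0.02,0,0,-1]]' 70;python3 st.py
```

```text
time_s: 20.0
ee_pos: [0.5074, -0.0032, 0.1521]
tcp_rot: [0.498, 0.499, -0.483, 0.519]
contact_force: [-5.9, 1.2, 13.4]
gripper_width: 0.0239
yaw_slot -1.534 F [-5.9  1.2 13.4] T [0.216 1.459 0.095] Ftool [-13.6  -5.3  -1.4] Ttool [-0.092  0.273 -1.449] [ 0.5074 -0.0032  0.1521]
eff6 0.272 q6 -0.145
```

```bash
python3 -m crank '[[0.009,-0.007,-0.001,0.015,0,0,-1],[0.009,-0.007,-0.001,0.02,0,0,-1],[0.009,-0.007,-0.001,0.02,0,0,-1]]' 70;python3 st.py
```

```text
time_s: 20.3
ee_pos: [0.507, -0.0033, 0.1522]
tcp_rot: [0.507, 0.491, -0.49, 0.511]
contact_force: [-3.1, 2.4, 11.6]
gripper_width: 0.024
yaw_slot -1.565 F [-3.1  2.4 11.6] T [0.368 0.823 0.128] Ftool [-11.7  -2.6  -2.3] Ttool [-0.118  0.377 -0.82 ] [ 0.507  -0.0033  0.1522]
eff6 0.292 q6 -0.113
```

```bash
python3 -m crank '[[0.009,-0.007,-0.001,0.015,0,0,-1],[0.009,-0.007,-0.001,0.02,0,0,-1],[0.009,-0.007,-0.001,0.02,0,0,-1]]' 70;python3 st.py
```

```text
time_s: 20.6
ee_pos: [0.5067, -0.0033, 0.1521]
tcp_rot: [0.515, 0.483, -0.498, 0.504]
contact_force: [-3.0, 0.6, 10.8]
gripper_width: 0.0241
yaw_slot -1.597 F [-3.   0.6 10.8] T [0.317 0.671 0.142] Ftool [-10.9  -2.6  -0.4] Ttool [-0.133  0.304 -0.679] [ 0.5067 -0.0033  0.1521]
eff6 0.318 q6 -0.081
```

```bash
python3 -m crank '[[0.010,-0.005,-0.001,0.01,0,0,-1],[0.010,-0.005,-0.001,0.015,0,0,-1],[0.010,-0.005,-0.001,0.015,0,0,-1]]' 70;python3 st.py
```

```text
time_s: 20.9
ee_pos: [0.5066, -0.0032, 0.1521]
tcp_rot: [0.521, 0.476, -0.503, 0.498]
contact_force: [-4.7, 1.9, 11.2]
gripper_width: 0.0242
yaw_slot -1.621 F [-4.7  1.9 11.2] T [0.379 0.91  0.176] Ftool [-11.4  -4.3  -1.7] Ttool [-0.164  0.34  -0.927] [ 0.5066 -0.0032  0.1521]
eff6 0.322 q6 -0.058
```

```bash
python3 -m crank '[[0.008,-0.003,-0.001,0.005,0,0,-1],[0.008,-0.003,-0.001,0.005,0,0,-1]]' 70;python3 st.py
```

```text
time_s: 21.1
ee_pos: [0.5066, -0.0032, 0.1521]
tcp_rot: [0.524, 0.474, -0.505, 0.496]
contact_force: [-5.7, 0.8, 11.0]
gripper_width: 0.0242
yaw_slot -1.629 F [-5.7  0.8 11. ] T [0.323 1.025 0.241] Ftool [-11.2  -5.3  -0.4] Ttool [-0.232  0.273 -1.041] [ 0.5066 -0.0032  0.1521]
eff6 0.311 q6 -0.049
```

Torque has climbed from 0.09 to 0.16–0.23 N m, so the latch is tight. I'll unload the twist slightly, within the backlash, and relieve the press to check that the cover stays down.

```bash
python3 -m crank '[[0.003,0,0,-0.02,0,0,-1],[-0.003,0,0,-0.035,0,0,-1],[-0.008,-0.003,0,-0.035,0,0,-1]]' 70;python3 st.py
```

```text
time_s: 21.4
ee_pos: [0.5061, -0.0032, 0.1527]
tcp_rot: [0.51, 0.488, -0.491, 0.511]
contact_force: [4.7, 0.3, -7.4]
gripper_width: 0.0241
yaw_slot -1.573 F [ 4.7  0.3 -7.4] T [ 0.225 -0.992  0.063] Ftool [ 7.6  4.4 -0.4] Ttool [-0.049  0.229  0.992] [ 0.5061 -0.0032  0.1527]
eff6 -0.39 q6 -0.105
```

```bash
python3 -m crank '[[-0.01,0,0,0,0,0,-1],[-0.03,0,0,0,0,0,-1],[-0.06,0,0,0,0,0,-1]]' 70;python3 st.py; python3 - <<'E'
from H import *
f=cam("scene")
cv2.imwrite("pics/s12.png",cv2.resize(f["img"][165:235,225:315,::-1],None,fx=8,fy=8,interpolation=cv2.INTER_CUBIC))
E
```

```text
time_s: 21.7
ee_pos: [0.5053, -0.0033, 0.1617]
tcp_rot: [0.509, 0.488, -0.492, 0.511]
contact_force: [0.1, -0.6, -0.6]
gripper_width: 0.0241
yaw_slot -1.573 F [ 0.1 -0.6 -0.6] T [ 0.006 -0.012 -0.043] Ftool [0.6 0.  0.6] Ttool [0.044 0.004 0.011] [ 0.5053 -0.0033  0.1617]
eff6 0.005 q6 -0.105
```

View pics/s12.png

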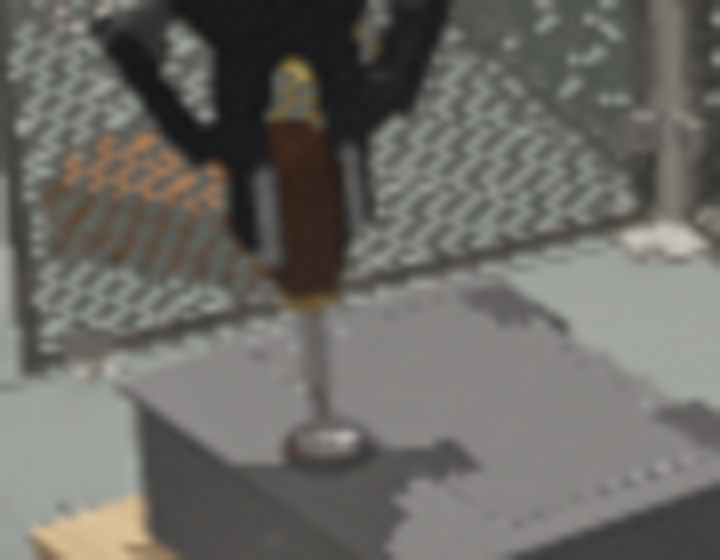

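The blade is free, and the collar did not rise when unloaded (330,443). I'll lift and head toward the block, levelling the tool, then look at the latch.

```bash
python3 -m crank '[[-0.2,0,0,0,0,0,-1],[-0.45,0,0,0,0,0,-1],[-0.55,0,0,0,0,0,-1],[-0.55,0,0,0,0,0,-1]]' 70;python3 - <<'E'
from H import *
print(rel([.52,-.14,.24],PR)); print(rel([PP[0],PP[1],.22],PR),PR.as_matrix().round(3))
E
```

```text
time_s: 22.15
ee_pos: [0.5041, -0.0032, 0.2486]
tcp_rot: [0.511, 0.486, -0.49, 0.513]
contact_force: [0.3, 0.2, -0.5]
gripper_width: 0.0243
(array([0.0678, 0.1057, 0.9112]), array([-0.812 ,  0.0191, -0.0229]))
(array([0.2143, 0.2055, 2.2894]), array([-0.812 ,  0.0191, -0.0229])) [[ 0.004  0.294  0.956]
 [-0.003  0.956 -0.294]
 [-1.    -0.002  0.005]]
```

```bash
python3 -m crank '[[0.02,0.02,0.2,-0.09,0.004,-0.005,-1],[0.03,0.04,0.4,-0.18,0.008,-0.01,-1],[0.04,0.06,0.6,-0.27,0.012,-0.015,-1],[0.05,0.08,0.75,-0.36,0.016,-0.02,-1],[0.06,0.1,0.9,-0.45,0.019,-0.023,-1]]' 70;python3 - <<'E'
from H import *
print(rel([PP[0],PP[1],.22],PR))
f=cam("top")
cv2.imwrite("pics/t13.png",cv2.resize(f["img"][250:300,190:260,::-1],None,fx=10,fy=10,interpolation=cv2.INTER_CUBIC))
E
```

```text
time_s: 22.65
ee_pos: [0.5181, -0.1393, 0.2385]
tcp_rot: [0.299, 0.644, -0.292, 0.641]
contact_force: [0.6, 0.4, -1.6]
gripper_width: 0.0236
(array([ 0.109 , -0.8154,  1.1259]), array([-0.3585, -0.0065, -0.0063]))
```

View pics/t13.png

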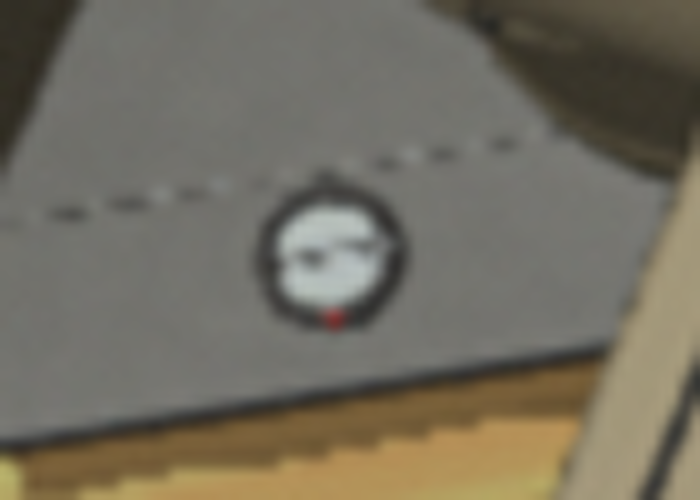

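The slot is now a near-horizontal line from (290,260) to (375,242), so it has turned about a quarter turn. On to the block.

```bash
python3 -m crank '[[0.02,-0.18,0.24,-0.09,-0.001,-0.001,-1],[0.03,-0.36,0.48,-0.18,-0.003,-0.003,-1],[0.04,-0.52,0.72,-0.27,-0.005,-0.005,-1],[0.05,-0.65,0.9,-0.3585,-0.0065,-0.006,-1],[0.05,-0.72,1,-0.3585,-0.0065,-0.006,-1]]' 70;python3 - <<'E'
from H import *
print(rel([PP[0],PP[1],.17],PR))
E
```

```text
time_s: 23.2
ee_pos: [0.5345, -0.3283, 0.2259]
tcp_rot: [0.099, 0.7, -0.102, 0.7]
contact_force: [-0.4, 0.8, 0.0]
gripper_width: 0.0241
(array([ 0.3728, -0.1163,  0.0403]), array([ 0.008 , -0.0021,  0.0006]))
```

```bash
python3 -m crank '[[0.1,-0.116,0.04,0.008,-0.002,0,-1],[0.25,-0.116,0.04,0.008,-0.002,0,-1],[0.43,-0.116,0.04,0.008,-0.002,0,-1],[0.43,-0.116,0.04,0.008,-0.002,0,-1],[0.43,-0.116,0.04,0.008,-0.002,0,-1]]' 70;python3 - <<'E'
from H import *
print(rel([PP[0],PP[1],.15],PR))
for c in ("scene","top"):
    f=cam(c); p=get_obs()["ee_pos"]
    print(proj(f,[[p[0],p[1],p[2]-.074],[.533,-.3455,.06],[.533,-.3455,.086]]).round(1)); u,v=proj(f,[[.533,-.3455,.08]])[0].astype(int)
    print(u,v)
    cv2.imwrite(f"pics/{c}14.png",cv2.resize(f["img"][v-40:v+30,u-45:u+45,::-1],None,fx=8,fy=8,interpolation=cv2.INTER_CUBIC))
    R=np.array(f["R"]);t=np.array(f["t"])
    for l in ["driver","driver_grip","block_hole"]:
        for d in landmark_of(c,l)[:5]:
            q=(R.T@(np.array(d["position"])-t)).round(4)
            if np.linalg.norm(q[:2]-p[:2])<.05: print(c,l,round(d["score"],2),q)
E
```

```text
time_s: 23.7
ee_pos: [0.5344, -0.3459, 0.1596]
tcp_rot: [0.104, 0.699, -0.106, 0.699]
contact_force: [-0.1, 0.1, -0.7]
gripper_width: 0.0242
(array([ 0.064 , -0.0039,  0.0085]), array([-0.0002, -0.0024, -0.0002]))
[[330.5 270.6]
 [329.5 280. ]
 [329.4 271.1]]
329 273
scene driver 0.53 [ 0.5342 -0.3464  0.0864]
scene driver_grip 0.79 [ 0.5314 -0.3466  0.1703]
scene block_hole 0.7 [ 0.5367 -0.3456  0.0574]
[[373.8 261.7]
 [371.6 265. ]
 [372.9 263.3]]
372 263
top driver 0.43 [ 0.5333 -0.3449  0.0861]
top driver_grip 0.59 [ 0.5341 -0.3463  0.1802]
top block_hole 0.93 [ 0.5312 -0.3465  0.0559]
```

View pics/scene14.png

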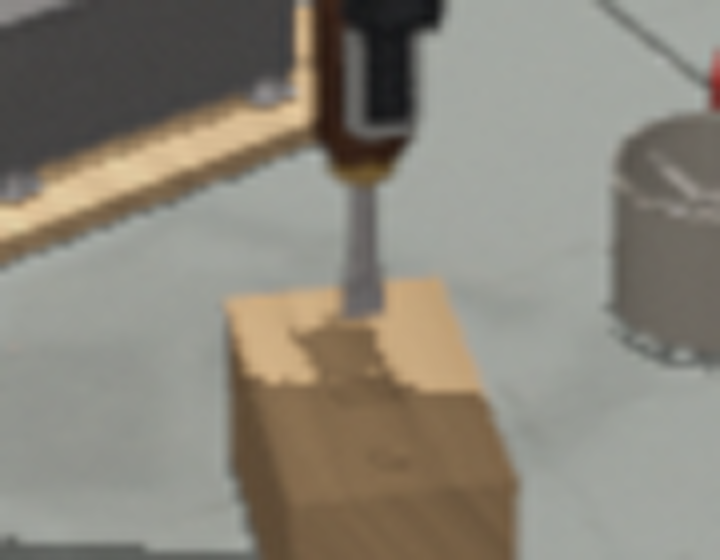

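View pics/top14.png

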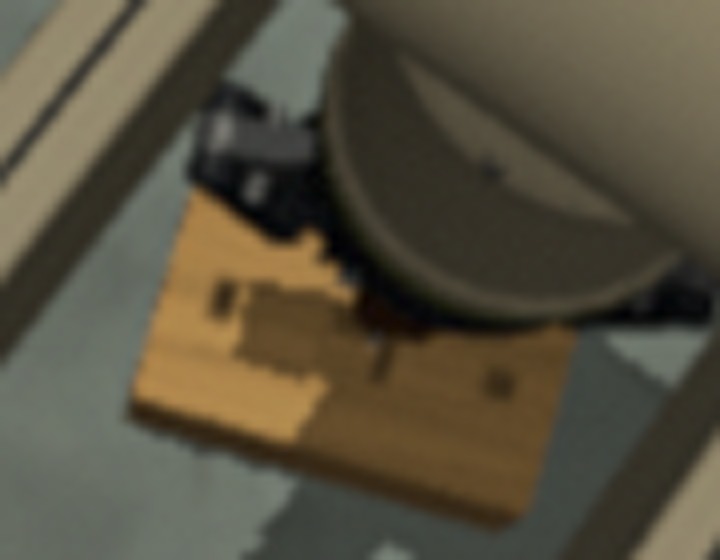

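In the scene view the tip is at (329.3,272.4), against (329.4,271.1) expected above the hole centre. It is upright and aligned, so I insert by feel.

```bash
python3 -m crank '[[0.06,0,0.004,0,-0.002,0,-1],[0.12,0,0.004,0,-0.002,0,-1],[0.17,0,0.004,0,-0.002,0,-1],[0.2,0,0.004,0,-0.002,0,-1],[0.2,0,0.004,0,-0.002,0,-1]]' 70;python3 st.py
```

```text
time_s: 24.6
ee_pos: [0.5358, -0.3469, 0.1307]
tcp_rot: [0.104, 0.697, -0.106, 0.701]
contact_force: [0.5, -0.8, -0.3]
gripper_width: 0.024
yaw_slot -0.298 F [ 0.5 -0.8 -0.3] T [0.016 0.012 0.009] Ftool [ 0.3 -0.6  0.7] Ttool [-0.009  0.016  0.012] [ 0.5358 -0.3469  0.1307]
eff6 -0.0 q6 -1.928
```

```bash
python3 -m crank '[[0.03,0,0,0,0,0,-1],[0.06,0,0,0,0,0,-1],[0.09,0,0,0,0,0,-1]]' 70;python3 st.py
```

```text
time_s: 24.9
ee_pos: [0.5359, -0.3469, 0.1169]
tcp_rot: [0.104, 0.697, -0.106, 0.701]
contact_force: [0.3, -0.1, -1.5]
gripper_width: 0.0242
yaw_slot -0.298 F [ 0.3 -0.1 -1.5] T [ 0.025 -0.016  0.017] Ftool [ 1.5 -0.   0.3] Ttool [-0.017 -0.008  0.028] [ 0.5359 -0.3469  0.1169]
eff6 0.0 q6 -1.928
```

```bash
python3 -m crank '[[0.03,0,0,0,0,0,-1],[0.07,0,0,0,0,0,-1],[0.1,0,0,0,0,0,-1]]' 70;python3 st.py
```

```text
time_s: 25.2
ee_pos: [0.5358, -0.3469, 0.1012]
tcp_rot: [0.104, 0.697, -0.106, 0.701]
contact_force: [-0.2, 0.3, -0.8]
gripper_width: 0.0241
yaw_slot -0.298 F [-0.2  0.3 -0.8] T [-0.027 -0.007  0.02 ] Ftool [ 0.8  0.2 -0.3] Ttool [-0.02  -0.014 -0.023] [ 0.5358 -0.3469  0.1012]
eff6 0.0 q6 -1.928
```

Deep in the hole with no contact. Lowering onto the ferrule.

```bash
python3 -m crank '[[0.04,0,0,0,0,0,-1],[0.08,0,0,0,0,0,-1],[0.11,0,0,0,0,0,-1],[0.115,0,0,0,0,0,-1]]' 70;python3 st.py
```

```text
time_s: 25.6
ee_pos: [0.5354, -0.3466, 0.0829]
tcp_rot: [0.104, 0.698, -0.106, 0.701]
contact_force: [-0.8, 0.5, -1.0]
gripper_width: 0.0239
yaw_slot -0.298 F [-0.8  0.5 -1. ] T [0.026 0.048 0.004] Ftool [ 1.   0.3 -0.9] Ttool [-0.004  0.053  0.01 ] [ 0.5354 -0.3466  0.0829]
eff6 0.0 q6 -1.928
```

```bash
python3 -m crank '[[0.01,0,0,0,0,0,-1],[0.013,0,0,0,0,0,-1]]' 70;python3 st.py
```

```text
time_s: 25.8
ee_pos: [0.5357, -0.3468, 0.0816]
tcp_rot: [0.104, 0.697, -0.106, 0.701]
contact_force: [-1.6, 1.3, 4.6]
gripper_width: 0.0243
yaw_slot -0.298 F [-1.6  1.3  4.6] T [0.182 0.267 0.063] Ftool [-4.6  0.7 -1.9] Ttool [-0.063  0.308  0.096] [ 0.5357 -0.3468  0.0816]
eff6 -0.002 q6 -1.928
```

The ferrule is resting on the block (4.6 N at the original height). Releasing.

```bash
python3 -m crank '[[0,0,0,0,0,0,-0.3],[0,0,0,0,0,0,0],[0,0,0,0,0,0,0.4],[0,0,0,0,0,0,0.4],[0,0,0,0,0,0,0.4]]' 30;python3 -m crank '[[-0.1,0,0,0,0,0,0.4],[-0.3,0,0,0,0,0,0.4],[-0.6,0,0,0,0,0,0.4],[-0.9,0,0,0,0,0,0.4],[-1,0,0,0,0,0,0.4]]' 30; python3 - <<'E'
from H import *
print(rel([.42,-.30,.25],PR))
E
```

```text
time_s: 26.3
ee_pos: [0.5357, -0.3468, 0.0816]
tcp_rot: [0.104, 0.697, -0.106, 0.701]
contact_force: [0.2, -0.5, -0.7]
gripper_width: 0.0602
time_s: 26.8
ee_pos: [0.5371, -0.3478, 0.2398]
tcp_rot: [0.102, 0.694, -0.108, 0.704]
contact_force: [1.1, 0.1, 1.2]
gripper_width: 0.0597
(array([-0.081 ,  0.0751, -0.8386]), array([0.0001, 0.0066, 0.0024]))
```

```bash
python3 -m crank '[[-0.05,0,-0.2,0,0,0,0.4],[-0.05,0,-0.4,0,0,0,0.4],[-0.05,0,-0.6,0,0,0,0.4],[-0.05,0,-0.84,0,0,0,0.4],[-0.05,0,-0.84,0,0,0,0.4]]' 30; python3 - <<'E'
from H import *
for c in ("scene","top"):
    f=cam(c); R=np.array(f["R"]);t=np.array(f["t"])
    i=f["img"][:,:,::-1]
    cv2.imwrite(f"pics/{c}15.png",cv2.resize(i[190:310,200:400] if c=="scene" else i[190:330,160:420],None,fx=4 if c=="scene" else 3,fy=4 if c=="scene" else 3,interpolation=cv2.INTER_CUBIC))
    print(c,"edge pred a=0,.035",proj(f,[box(cover(.154,0)),box(cover(.154,.035)),box([cover(.156,0)[0],.103,.078]),box([cover(.156,0)[0],-.103,.078])]).round(1))
    for l in ["driver","driver_grip","block_hole","screw_tin","offcut","cover_edge","latch_slot"]:
        for d in landmark_of(c,l)[:4]:
            print(c,l,round(d["score"],2),(R.T@(np.array(d["position"])-t)).round(4))
E
```

```text
time_s: 27.3
ee_pos: [0.4133, -0.3094, 0.2453]
tcp_rot: [0.103, 0.695, -0.108, 0.703]
contact_force: [0.7, -0.6, 0.1]
gripper_width: 0.0597
scene edge pred a=0,.035 [[258.1 223.4]
 [258.1 221.7]
 [239.4 211.2]
 [277.2 237.2]]
scene driver 0.93 [ 0.3435 -0.4954  0.0137]
scene driver 0.75 [ 0.8576 -0.1002  0.0118]
scene driver 0.57 [ 0.3962 -0.4085  0.0129]
scene driver_grip 0.84 [ 0.5345 -0.3485  0.0945]
scene driver_grip 0.83 [ 0.4356 -0.5018  0.0098]
scene driver_grip 0.58 [ 0.3806 -0.3198  0.0086]
scene driver_grip 0.56 [ 0.797  -0.1626  0.0136]
scene block_hole 0.75 [ 0.536  -0.3433  0.057 ]
scene screw_tin 0.95 [ 0.7036 -0.2787 -0.0037]
scene offcut 0.78 [ 0.3398 -0.1493 -0.0023]
scene offcut 0.32 [ 0.4862 -0.0063  0.0762]
scene latch_slot 0.37 [ 0.5131 -0.003   0.0838]
top edge pred a=0,.035 [[225.1 286.4]
 [224.6 286.1]
 [180.2 294.7]
 [269.9 279.9]]
top driver 0.69 [ 0.858  -0.1011  0.0135]
top driver 0.35 [ 0.534  -0.3478  0.0044]
top driver_grip 0.79 [ 0.7951 -0.1624  0.0092]
top driver_grip 0.66 [ 0.3816 -0.3215  0.012 ]
top driver_grip 0.46 [ 0.5351 -0.3442  0.0969]
top block_hole 0.44 [ 0.5287 -0.3455  0.059 ]
top block_hole 0.24 [ 0.5359 -0.3467  0.0994]
top screw_tin 0.66 [ 7.026e-01 -2.720e-01  2.000e-04]
top offcut 0.62 [ 0.34   -0.1457  0.0016]
top cover_edge 0.66 [ 0.4817 -0.0068  0.0777]
top latch_slot 0.4 [ 0.5106 -0.0008  0.0811]
```

View pics/scene15.png

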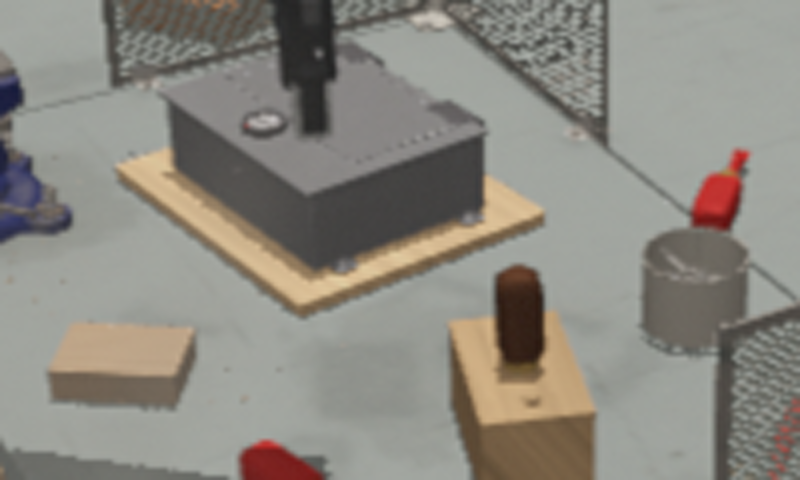

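View pics/top15.png

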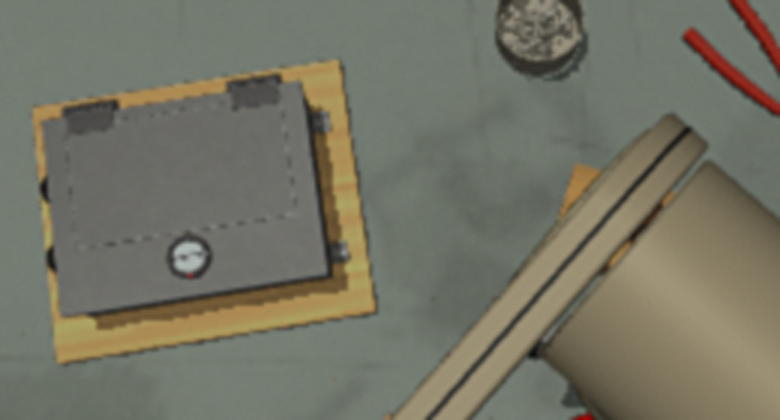

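The scene view shows the driver upright in its hole with the ferrule down at (520,365). The cover lies flat, with its front corner at about (308,190) against (309,189) predicted for fully shut. The tin and offcut have not moved. Handing in.

```bash
python3 -c "
from bench import *
print(finish_job())"
```

```text
the job is handed in; nothing more can be done
None
```

I shut the cover onto its seal, turned the latch tight with the dark screwdriver, stood the screwdriver back in its hole and let go. I handed the job in at about 28 s of the 72 s allowed; no verdict was reported.

- **Latch:** it turned about a quarter turn while I pressed with roughly 9–18 N. Torque climbed from about 0.09 N m to about 0.16 N m, then the last reading was 0.23 N m. I stopped there. Single torque readings scatter by about 0.03 N m, so the last is a little above the 0.12–0.2 N m band and close to the 0.25 N m limit.
- **Slot:** the top picture shows it turned about 90°.
- **Cover:** it did not rise when I took the blade out. In the pictures its front edge matches the fully-down position, with the network placing the edge at 78 mm high. They are too coarse to prove the 1.2 mm tolerance.
- **Screwdriver:** it went back to the height it was picked up from, with 4.6 N on the ferrule. It looks upright in the scene view; the arm hides most of it from the top camera.
- **Bystanders and arm:** the tin and offcut show no move beyond the few millimetres the networks can resolve. The arm is clear of everything.

Two things did not go as planned:
- **First entry into the slot:** it was about 2 mm off sideways, with the blade resting on the lip until I felt it into the slot. Finding it gave a side force of 13 N.
- **Tilt while turning:** the tool leaned by about 0.03 rad during the turn, which I levelled out before putting the screwdriver back.

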